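Load the bottle shaker and lock its hold-down bar

TASK

Load the bottle shaker: stand the dropper bottle upright in the shaker's round cup, swing the hold-down bar fully closed over it, then take the locking pin out of its stand and push it down through the fork and the bar's eye until its flange sits on the fork. Let go of everything, and do not knock over or push away the glass beaker and the mortar that stand near the work.

Things in the scene. Friction and masses are not known exactly. Their poses are not given: they have to be found in the camera images.
- shaker: fixed bottle shaker: grey housing 120 (x) x 250 (y) mm, deck 24 mm high, origin at the centre of its underside; front (dial) faces its -x. On deck: black cup in the middle; hinge post 24 mm thick, 85 mm to +y, carries the bar; fork 34 mm wide, 126 mm high, 85 mm to -y: two level lugs (z 96-104, 118-126 mm), gap open but for a web beyond the bores on the -y side
- cup (a point): centre of the cup's floor, where the bottle's foot comes to stand (z = 24 mm). The cup is a black ring, 38 mm inside, 48 mm outside, 12 mm high above the floor; axes as the shaker's
- lug_bore (a point): mouth of the upper lug's bore, on the fork's top face (z = 126 mm). Both lugs have a vertical through bore of 15 mm on this axis, countersunk 2.5 mm; below the lower lug is 70 mm of free space. Axes as the shaker's
- bar_pivot (a point): the bar's vertical hinge axis, at half the bar's thickness (z = 111 mm), above the hinge post; axes as the shaker's
- bar (a joint): angle of the hold-down bar about its vertical hinge, rad: 0 = closed against its stop, lying along the shaker's -y from the hinge over the cup into the fork, eye in line with the bores; grows as the free end swings to the front (shaker's -x), clockwise from above, up to 1.9. Stays where it is left; moving it takes about 1 N at the knob
- bar_knob (a point): centre of the upright black knob on the bar, 105 mm from the hinge axis: a cylinder 14 mm in diameter, 38 mm high (z 115 to 153 mm), for swinging the bar; the bar is of flat steel 20 mm wide, 8 mm thick, its underside at z = 107 mm
- bar_eye (a point): centre of the bar's eye on its top face (z = 115 mm), a vertical 16 mm hole 170 mm from the hinge axis in the bar's free end (28 mm wide)
- bottle_mid (a point): centre, half-way up, of the dropper bottle: brown glass body 30 mm in diameter with a narrower tall black cap, 78 mm high over all, standing upright on the worktop; closed and rigid, z axis up when it stands. In the cup it clears the bar by 5 mm
- pin_grip (a point): middle of the locking pin's grip, 24 mm above the flange's underside, 70 mm above the tip; z runs up the pin. The pin stands upright in its stand, 86 mm long, 80 g: a 12 mm steel shaft 46 mm long, tapered to 6 mm over the last 7 mm; then a flange 26 mm wide, 4 mm thick; then a black cylindrical grip 20 mm wide, 36 mm high
- pin_flange (a point): centre of the underside of the pin's flange, the face that comes to sit on the fork; z runs up along the pin
- pin_tip (a point): lower end of the pin's shaft, on its axis
- pin_stand: grey stand of the pin, fixed to the worktop, origin at the centre of its underside: a foot 64 x 64 x 10 mm and a block 40 x 40 mm up to z = 60 mm with a vertical 15 mm bore in its middle; the pin's flange rests on the block's top
- beaker_mid (a point): centre of a glass beaker, 45 mm in diameter, 58 mm high: a bystander, not to be pushed away
- mortar_mid (a point): centre of a brown stone mortar, 62 mm in diameter, 28 mm high: a bystander, not to be pushed away
- pc_tower: black computer tower that stands fixed on the worktop behind the work, an obstacle to steer clear of: 300 mm deep (its x), 155 mm wide (its y), 338 mm high; origin under its centre, its front face 154 mm to its -x
Things that resemble listed ones, but are neither listed nor needed, are in the scene too. Leave any green look-alike of the part that bears bottle_mid alone.

How it is judged:
By the outcome, as a careful person would: the job done as asked, in the order asked, and still so for the second after the job is handed in, with the robot touching nothing.
It also fails if it takes over 72 s, if anything falls off the work surface, if the arm or the gripper's body presses on something with over 40 N, if the wrist force passes 120 N, or if a joint passes its speed limit or range.

ROBOT

A 6-joint arm with a two-finger parallel gripper is mounted at the origin on a cart in front of the work surface, level with it; the furniture and walls round the work are solid. World frame = base frame: x ahead of the robot, y to its left, z up, the work surface at z = 0. Lengths are in m, angles in rad, forces in N, time in s.
With the tool pointing down it reaches from about 0.35 to 0.775 m from the base axis. Payload 7.3 kg.
Tool frame: the origin (TCP) lies at the very end of the fingers, on their centre line; the grasp point (between the pads) lies 19 mm behind it; z points along the fingers, y is the direction in which the jaws open and shut (so a half turn about z gives the same grasp; the last joint's range is limited). The gripper opens to 92 mm and grips with 3 to 60 N. Pads are 19 mm wide; open, the fingers measure 130 mm over their backs; the gripper's body (75 mm by 190 mm) begins 47 mm behind the grasp point.
Start: joints at [-1.247, 0.342, 1.524, -0, 1.275, -0.146], TCP at [0.238, -0.468, 0.227] pointing down, gripper open.
Joint ranges: [-2.53, 2.53], [-0.77, 2.02], [0.04, 2.7], [-1, 4.14], [0.28, 2.66], [-3.11, 3.11]. Speed limits (rad/s): [2.57, 2.57, 3.14, 3.14, 3.14, 3.14].

INTERFACE

Orientations are given as [roll, pitch, yaw] about the fixed x, y, z axes, in that order (R = Rz(yaw) Ry(pitch) Rx(roll)).
In Python, from cell import monitor, eyes, order gives the robot as it stands. The module is installed in compiled form; this text tells all that it offers.
- The arm moves only by the tool carry_out, never from a script. Its argument "targets" is a list of rows, each a list of 2 entries, a list of its own where there are three numbers: the shift along the tool's x, y, z in m, then the turn about the tool's z in rad. In form: [[[dx, dy, dz], twist], ...]. A call has 1 to 10 rows; each row shifts and turns the pose as measured when the row begins, along the tool's axes as they then stand; what a row does not reach is not made up. A row lasts 1/8 s, in which the tool goes at most 62.5 mm and 10.7 degrees, less where a joint would pass 70% of its speed; a pose out of reach is approached as far as the arm can. A call is refused whole if a number of a shift passes 0.0625 or a number of a turn 0.188, either way. A call with a gripper value outside its range is refused whole. "fingers" is the closure, from 0 (fully open) to 1 (shut), set as the call begins (left out, the last holds). The fingers move at their own pace and stop on an object; "grip_force" is the grip in N (left out, the last holds). Time passes only in rows, so rows that do not move let the fingers close. It gives the time, the measured TCP pose, the force and the opening at its end, in the units of the state.
- monitor.observe(): the state, without advancing time (a new reading comes with each control period).
- eyes.read_camera(name): name is "side" or "top" or "wrist"; returns the picture (384x512x3 uint8, red, green, blue); there is no depth.
- eyes.camera_info(name): a dict with "K" (3x3 intrinsics, pixels), "rvec" (rotation vector, rad) and "tvec" (3), from world to camera coordinates, as OpenCV has them. Camera axes: x right, y down, z forward; pixel columns grow to the right and rows downward; lengths in m; the calibration is good to about 2 mm. A picture is of the moment at which its call begins: read the wrist's pose just before it. camera_info takes no time and is no camera call; for the wrist camera it gives the pose at the moment of the call.
- order.hand_in(): hands the job in, once; it reports no verdict.
The state is a dict: "time": time; "qpos": joint angles; "qvel": joint speeds; "joint_efforts": joint torques, N m; "tool_pos": TCP position; "tool_rot": TCP orientation; "contact_force": force on the tool from outside, world axes, zero at the start; "torque": the same for the moment, N m; "opening": finger opening in m.
Only numpy, scipy, OpenCV 4.12 (cv2) and the standard library are available. Lean on these libraries where they do the work, as an engineer would, in place of code of your own. Each camera call takes 0.05 s, during which the arm holds its last target.

## Working session

There is one attempt and no reset: what is moved stays moved. The work goes in short steps, Python scripts to look and compute and a tool call to move; the robot and the scene stay as the last step left them, time stands still between calls to the robot, and variables do not carry over. Pictures are saved under pics/ and viewed, and the job is handed in when it is done.

Besides the shell and the picture viewer there is one more tool, called as name(argument=value, ...) on one line, values as JSON. carry_out: Moves the arm, as the interface text tells. Its arguments: {"type":"object","properties":{"targets":{"type":"array","items":{"type":"array"}},"fingers":{"type":"number"},"grip_force":{"type":"number"}},"required":["targets"]}

```bash
ls; mkdir -p pics; python3 - <<'E'
from cell import monitor, eyes, order
import cv2
print(monitor.observe())
for n in ["side","top","wrist"]:
    i=eyes.camera_info(n); print(n,i)
    cv2.imwrite(f"pics/{n}0.png",eyes.read_camera(n)[:,:,::-1])
E
```

```text
pics
{'time': 0.0, 'qpos': array([-1.24698469e+00,  3.42707810e-01,  1.52506464e+00, -4.03462456e-06,
        1.27538381e+00, -1.46014033e-01]), 'qvel': array([ 0.00012205, -0.00022636, -0.0007483 ,  0.00164936, -0.00052166,
        0.00147565]), 'joint_efforts': array([ 4.54001420e-04, -4.31236982e+01, -2.44220191e+01,  7.16251647e-02,
        5.60610322e-02, -1.18129392e-04]), 'tool_pos': array([ 0.23755904, -0.46770095,  0.22603608]), 'tool_rot': array([-3.14004512e+00, -2.23680968e-04,  4.69826672e-01]), 'contact_force': array([-0.05090902,  0.22300701, -0.26032314]), 'torque': array([-0.00142235,  0.0204998 ,  0.02734891]), 'opening': 0.09179228064535565}
side {'K': array([[360.94481818,   0.        , 260.01827191],
       [  0.        , 360.94481818, 193.04575053],
       [  0.        ,   0.        ,   1.        ]]), 'rvec': array([ 2.16605005,  0.03651284, -0.0294331 ]), 'tvec': array([-0.57696813,  0.06578819,  0.9456225 ])}
top {'K': array([[446.22402081,   0.        , 252.59138055],
       [  0.        , 446.22402081, 186.65028551],
       [  0.        ,   0.        ,   1.        ]]), 'rvec': array([ 2.15164692, -2.14711893,  0.15730763]), 'tvec': array([-0.02709919,  0.57468746,  1.3787076 ])}
wrist {'K': array([[328.19878775,   0.        , 257.89608448],
       [  0.        , 328.19878775, 192.54448694],
       [  0.        ,   0.        ,   1.        ]]), 'rvec': array([-2.46724134,  1.51346548,  0.2158251 ]), 'tvec': array([-0.52437649, -0.03371068,  0.39085457])}
```

View pics/side0.png

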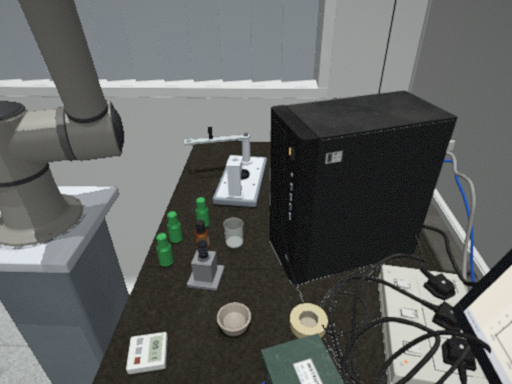

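View pics/top0.png

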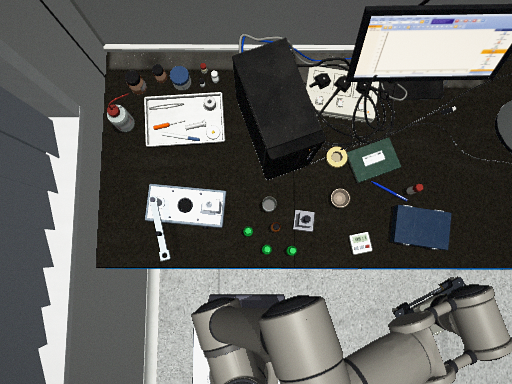

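View pics/wrist0.png

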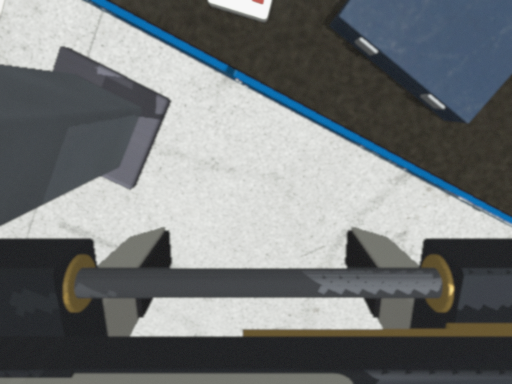

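```bash
python3 - <<'E'
import cv2
t=cv2.imread("pics/top0.png"); s=cv2.imread("pics/side0.png")
c=cv2.resize(t[175:275,135:335],None,fx=4,fy=4,interpolation=cv2.INTER_CUBIC); cv2.imwrite("pics/top0c.png",c)
c=cv2.resize(s[120:345,130:280],None,fx=2.66,fy=2.66,interpolation=cv2.INTER_CUBIC); cv2.imwrite("pics/side0c.png",c)
E
```

```text
(no output)
```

View pics/top0c.png

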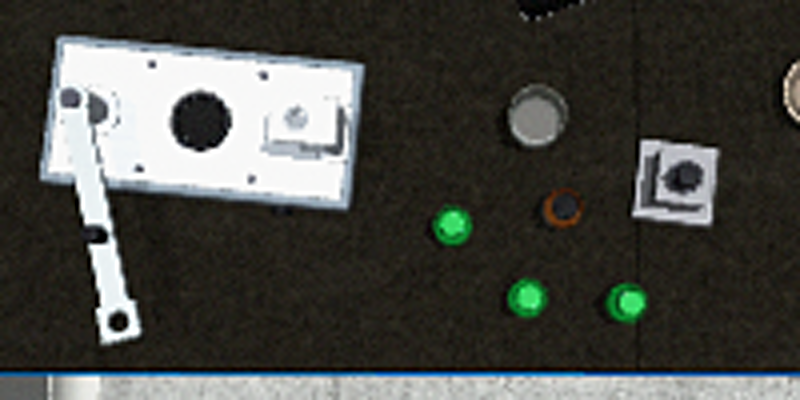

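View pics/side0c.png

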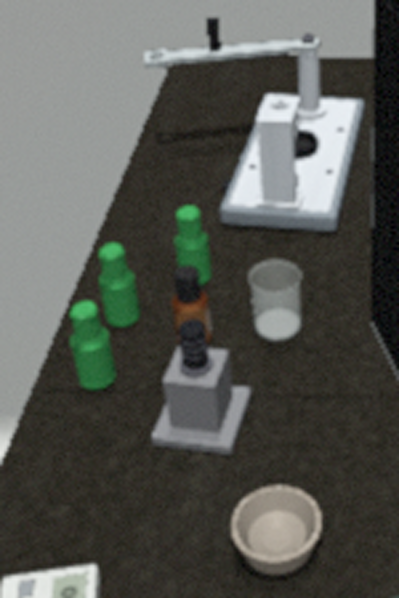

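```bash
cat > h.py <<'E'
import numpy as np, cv2
from cell import monitor, eyes, order
def cam(n,info=None):
    i=info or eyes.camera_info(n); R=cv2.Rodrigues(i["rvec"])[0]; return i["K"],R,np.array(i["tvec"])
def onz(C,u,v,z):
    K,R,t=C; d=R.T@np.linalg.inv(K)@np.array([u,v,1]); o=-R.T@t; return o+d*(z-o[2])/d[2]
def proj(C,p):
    K,R,t=C; q=K@(R@np.array(p)+t); return q[:2]/q[2]
def tri(obs):
    A=[];b=[]
    for (K,R,t),u,v in obs:
        d=R.T@np.linalg.inv(K)@np.array([u,v,1]); d/=np.linalg.norm(d); o=-R.T@t; P=np.eye(3)-np.outer(d,d); A.append(P);b.append(P@o)
    return np.linalg.lstsq(np.vstack(A),np.hstack(b),rcond=None)[0]
E
python3 - <<'E'
from h import *
C=cam("top")
f=lambda u,v:(135+(u+.5)/4-.5,175+(v+.5)/4-.5)
for n,u,v,z in [("bottle",566,206,.078),("pin",687,174,.1),("cup",201,121,.036),("d1",60,38,.024),("d2",362,65,.024),("d3",350,209,.024),("d4",42,182,.024),("bore",296,117,.126),("pivot",72,98,.117),("eye",118,321,.115),("knob",94,235,.153),
 ("s1",641,139,.01),("s2",719,147,.01),("s3",712,226,.01),("s4",632,216,.01),("beaker",537,117,.03),("g1",453,225,.078),("g2",527,298,.078),("g3",628,303,.078)]:
    p=onz(C,*f(u,v),z); print(n,p.round(4),np.hypot(*p[:2]).round(3))
print(onz(C,340,198,.028), onz(C,275,178,.0))
C=cam("side"); g=lambda u,v:(130+(u+.5)/2.66-.5,120+(v+.5)/2.66-.5)
for n,u,v,z in [("bottle",188,270,.078),("pin",193,326,.1),("cup",304,145,.036),("bore",281,104,.126),("pivot",308,40,.117),("eye",153,58,.115),("knob",213,20,.153)]:
    print(n,onz(C,*g(u,v),z).round(4))
E
```

```text
bottle [ 0.4476 -0.098   0.078 ] 0.458
pin [ 0.4707 -0.1882  0.1   ] 0.507
cup [0.5165 0.1888 0.036 ] 0.55
d1 [0.5846 0.3056 0.024 ] 0.66
d2 [0.5632 0.0623 0.024 ] 0.567
d3 [0.4478 0.0706 0.024 ] 0.453
d4 [0.4687 0.3159 0.024 ] 0.565
bore [0.5105 0.105  0.126 ] 0.521
pivot [0.5254 0.2737 0.117 ] 0.592
eye [0.3604 0.2347 0.115 ] 0.43
knob [0.422  0.2466 0.153 ] 0.489
s1 [ 0.5054 -0.1627  0.01  ] 0.531
s2 [ 0.499  -0.2256  0.01  ] 0.548
s3 [ 0.4355 -0.2188  0.01  ] 0.487
s4 [ 0.4434 -0.1547  0.01  ] 0.47
beaker [ 0.5209 -0.078   0.03  ] 0.527
g1 [ 0.433  -0.0116  0.078 ] 0.433
g2 [ 0.3779 -0.068   0.078 ] 0.384
g3 [ 0.3742 -0.1446  0.078 ] 0.401
[ 0.54056438 -0.30588022  0.028     ] [ 0.60949264 -0.09958436  0.        ]
bottle [ 0.4485 -0.0978  0.078 ]
pin [ 0.4708 -0.1914  0.1   ]
cup [0.5242 0.1763 0.036 ]
bore [0.5098 0.1047 0.126 ]
pivot [0.5242 0.2717 0.117 ]
eye [0.3567 0.226  0.115 ]
knob [0.4236 0.2431 0.153 ]
```

```bash
cat >> h.py <<'E'
from scipy.spatial.transform import Rotation as Ro
def plan(wps):
    """wps: list of (x,y,z,yaw,n) ; prints rows in tool frame"""
    s=monitor.observe(); p=np.array(s["tool_pos"]); R=Ro.from_euler("xyz",s["tool_rot"]); yaw=s["tool_rot"][2]
    print("t",round(s["time"],2),"p",p.round(4),"rot",np.round(s["tool_rot"],3),"F",s["contact_force"].round(1),"open",round(s["opening"],4))
    out=[]
    for x,y,z,w,n in wps:
        d=(np.array([x,y,z])-p)/n; dy=(w-yaw)
        dy=(dy+np.pi)%(2*np.pi)-np.pi if abs(dy)>np.pi else dy
        dy/=n
        for k in range(n):
            t=R.inv().apply(d); out.append([[round(float(a),4) for a in t],round(float(-dy),3)])
            R=Ro.from_euler("z",dy)*R; p=p+d; yaw+=dy
    print(str(out)); 
E
python3 - <<'E'
from h import *
plan([(.448,-.098,.2,-.524,10)])
E
```

```text
t 0.15 p [ 0.2376 -0.4678  0.2262] rot [-3.14 -0.    0.47] F [ 0.5 -0.5 -0.3] open 0.0917
[[[0.0355, -0.0234, 0.0027], 0.099], [[0.033, -0.0269, 0.0027], 0.099], [[0.0302, -0.03, 0.0027], 0.099], [[0.0271, -0.0328, 0.0027], 0.099], [[0.0237, -0.0354, 0.0027], 0.099], [[0.02, -0.0375, 0.0027], 0.099], [[0.0162, -0.0393, 0.0027], 0.099], [[0.0122, -0.0408, 0.0027], 0.099], [[0.0081, -0.0418, 0.0027], 0.099], [[0.0039, -0.0424, 0.0027], 0.099]]
```

carry_out(targets=[[[0.0355, -0.0234, 0.0027], 0.099], [[0.033, -0.0269, 0.0027], 0.099], [[0.03, -0.03, 0.0027], 0.099], [[0.027, -0.033, 0.0027], 0.099], [[0.0237, -0.0354, 0.0027], 0.099], [[0.02, -0.0375, 0.0027], 0.099], [[0.016, -0.039, 0.0027], 0.099], [[0.012, -0.041, 0.0027], 0.099], [[0.008, -0.042, 0.0027], 0.099], [[0.004, -0.0424, 0.0027], 0.099]], fingers=0.39, grip_force=15)

```text
time: 1.4
tool_pos: [0.4568, -0.0909, 0.197]
tool_rot: [-3.14, 0.003, -0.559]
contact_force: [0.1, -0.5, 0.7]
opening: 0.0561
```

```bash
python3 - <<'E'
from h import *
plan([(.448,-.098,.13,-.524,3)])
C=cam("wrist")
cv2.imwrite("pics/w1.png",eyes.read_camera("wrist")[:,:,::-1])
print(proj(C,[.448,-.098,.078]),proj(C,[.448,-.098,.0]),proj(C,monitor.observe()["tool_pos"]))
E
```

```text
t 1.4 p [ 0.4568 -0.0909  0.197 ] rot [-3.14e+00  3.00e-03 -5.59e-01] F [ 0.1 -0.5  0.7] open 0.0561
[[[-0.0012, 0.0036, 0.0223], -0.012], [[-0.0012, 0.0036, 0.0223], -0.012], [[-0.0012, 0.0035, 0.0223], -0.012]]
[271.48870486 191.26509316] [268.77565394 171.73872398] [252.41761166 247.7247805 ]
```

View pics/w1.png

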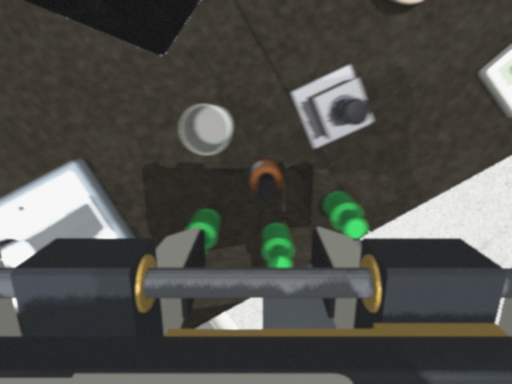

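```bash
python3 - <<'E'
from h import *
t=cv2.imread("pics/w1.png");cv2.imwrite("pics/w1c.png",cv2.resize(t[140:220,220:320],None,fx=6,fy=6,interpolation=cv2.INTER_CUBIC))
E
```

```text
(no output)
```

View pics/w1c.png

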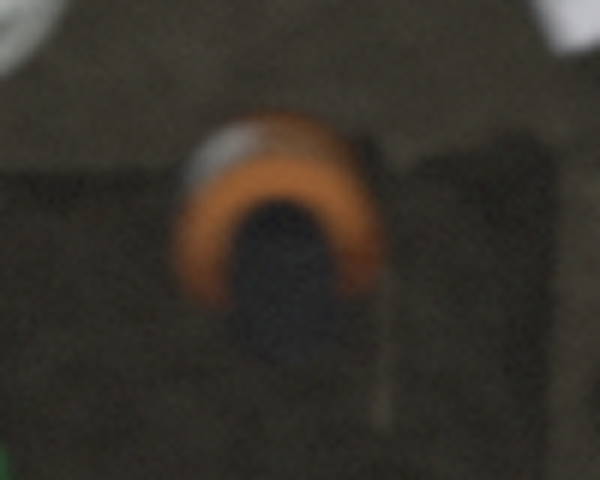

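```bash
python3 - <<'E'
from h import *
C=cam("wrist"); s=monitor.observe()
print(s["tool_pos"],onz(C,267.8,191.7,.078),proj(C,[.448,-.098,.078]))
plan([(.449,-.097,.13,-.524,3)])
E
```

```text
[ 0.45847285 -0.08724146  0.19672235] [ 0.45127229 -0.0910454   0.078     ] [276.51493929 190.68455522]
t 1.45 p [ 0.4585 -0.0872  0.1967] rot [-3.137e+00  3.000e-03 -5.620e-01] F [ 0.7  3.9 -0.1] open 0.056
[[[-0.0009, 0.0045, 0.0222], -0.013], [[-0.0009, 0.0045, 0.0222], -0.013], [[-0.001, 0.0045, 0.0222], -0.013]]
```

carry_out(targets=[[[-0.001, 0.0045, 0.022], -0.013], [[-0.001, 0.0045, 0.022], -0.013], [[-0.001, 0.0045, 0.022], -0.013], [[0, 0, 0], 0]])

```text
time: 1.95
tool_pos: [0.4489, -0.0952, 0.1285]
tool_rot: [-3.137, 0.004, -0.516]
contact_force: [-0.1, -0.3, -0.0]
opening: 0.0561
```

```bash
python3 - <<'E'
from h import *
plan([(.449,-.097,.02,-.524,4)])
C=cam("wrist")
im=eyes.read_camera("wrist")[:,:,::-1]
print(proj(C,[.449,-.097,.078]),proj(C,[.449,-.097,.0]))
cv2.imwrite("pics/w2.png",cv2.resize(im[100:280,160:360],None,fx=4,fy=4,interpolation=cv2.INTER_CUBIC)[:600])
E
```

```text
t 1.95 p [ 0.4489 -0.0952  0.1285] rot [-3.137  0.004 -0.516] F [-0.1 -0.3 -0. ] open 0.0561
[[[0.0004, 0.0005, 0.0271], 0.002], [[0.0004, 0.0005, 0.0271], 0.002], [[0.0004, 0.0005, 0.0271], 0.002], [[0.0004, 0.0005, 0.0271], 0.002]]
[262.11312361 212.71642386] [261.41136318 183.24864628]
```

View pics/w2.png

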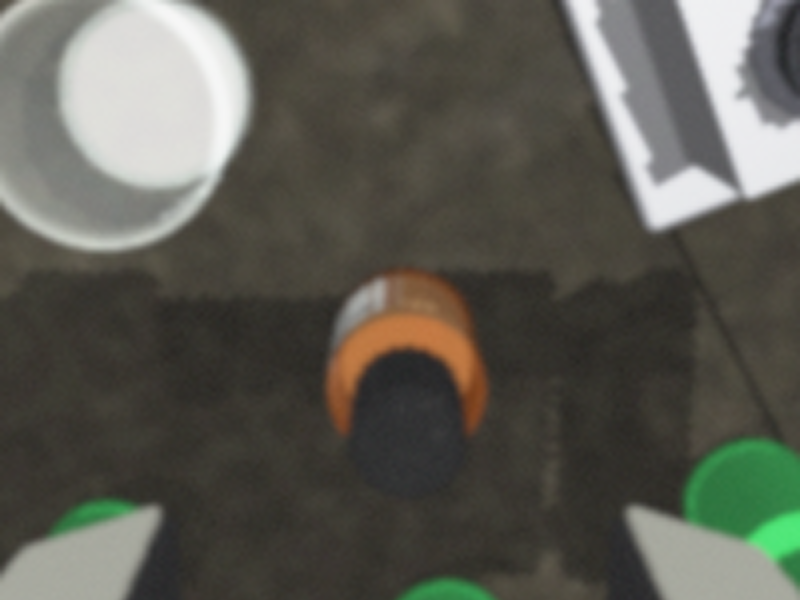

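carry_out(targets=[[[0.0007, 0.0005, 0.0276], 0], [[0.0007, 0.0005, 0.0276], 0], [[0.0007, 0.0005, 0.0276], 0], [[0.0005, 0.0005, 0.0265], 0], [[0, 0, 0], 0]])

```text
time: 2.62
tool_pos: [0.4571, -0.1002, 0.0233]
tool_rot: [-3.135, -0.01, -0.517]
contact_force: [-0.2, 0.5, 0.7]
opening: 0.0562
```

carry_out(targets=[[[0, 0, 0], 0], [[0, 0, 0], 0], [[0, 0, 0], 0]], fingers=1.0, grip_force=15)

```text
time: 3.0
tool_pos: [0.4596, -0.1011, 0.0267]
tool_rot: [-3.134, -0.017, -0.517]
contact_force: [-0.9, -0.5, 0.9]
opening: 0.0306
```

```bash
python3 - <<'E'
from h import *
s=monitor.observe(); print(s["tool_pos"],s["tool_rot"],s["qvel"].round(3),s["contact_force"],s["opening"])
im=eyes.read_camera("wrist")[:,:,::-1]
s=monitor.observe(); print(s["tool_pos"],s["tool_rot"],s["qvel"].round(3),s["contact_force"])
cv2.imwrite("pics/w3.png",im)
im=eyes.read_camera("side")[:,:,::-1]
cv2.imwrite("pics/s3.png",cv2.resize(im[120:345,130:330],None,fx=2.66,fy=2.66,interpolation=cv2.INTER_CUBIC))
E
```

```text
[ 0.45956472 -0.10111179  0.02673692] [-3.13409655 -0.01653306 -0.51717627] [ 0.    -0.012 -0.006 -0.001  0.007  0.   ] [-0.88403548 -0.51822736  0.94384852] 0.030556779927718464
[ 0.45964726 -0.10109209  0.02674014] [-3.13402467 -0.01672969 -0.51714534] [ 0.001  0.002  0.001  0.004 -0.006 -0.002] [0.17692597 0.10404946 3.139371  ]
```

View pics/w3.png

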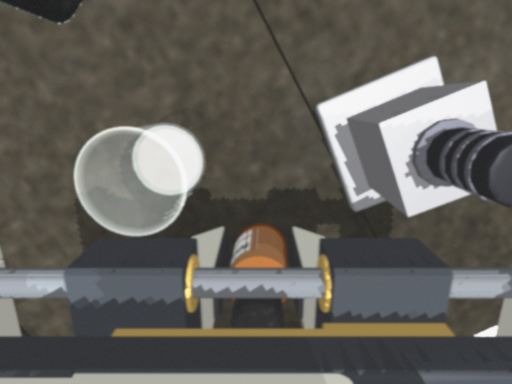

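View pics/s3.png

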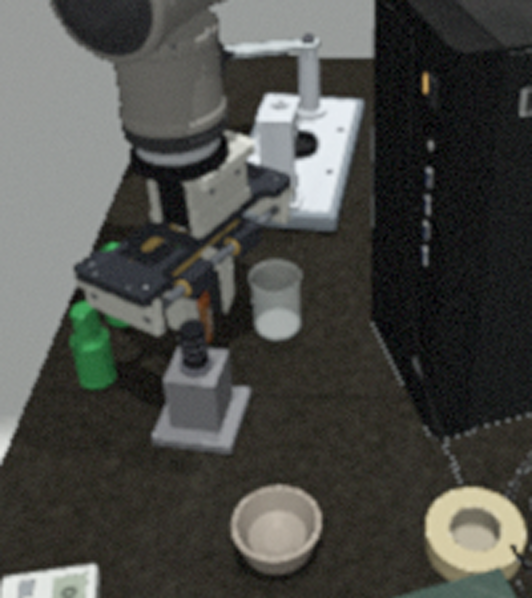

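```bash
python3 - <<'E'
from h import *
C=cam("wrist"); s=monitor.observe(); p=s["tool_pos"]; R=Ro.from_euler("xyz",s["tool_rot"])
print(s["time"],p)
for dx in (-.0106,0):
  for zz in (0,.045,.078):
    q=p+R.apply([dx,0,0]); q[2]=zz; print(dx,zz,proj(C,q).round(1))
for dx in (-.0095,.0095):
  print("tip",dx,proj(C,p+R.apply([dx,0.0153,0])).round(1),proj(C,p+R.apply([dx,-0.0153,0])).round(1))
t=cv2.imread("pics/w3.png");cv2.imwrite("pics/w3c.png",cv2.resize(t[200:340,180:340],None,fx=4,fy=4,interpolation=cv2.INTER_CUBIC))
E
```

```text
3.1 [ 0.45973716 -0.10110374  0.02669123]
-0.0106 0 [260.  244.7]
-0.0106 0.045 [259.9 283.5]
-0.0106 0.078 [259.8 328.9]
0 0 [260.1 228.5]
0 0.045 [260.  263.5]
0 0.078 [259.8 304.8]
tip -0.0095 [288.6 263.4] [231.4 263.4]
tip 0.0095 [289.5 230.4] [230.6 230.4]
```

View pics/w3c.png

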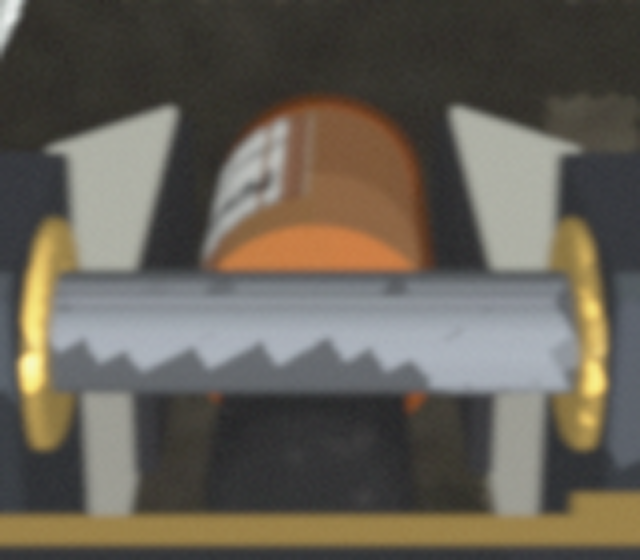

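carry_out(targets=[[[0, 0, 0], 0], [[0, 0, 0], 0], [[-0.0035, 0, 0.002], 0], [[-0.0035, 0, 0.002], 0], [[-0.003, 0, 0.002], 0], [[0, 0, 0], 0]], fingers=0.39)

```text
time: 3.85
tool_pos: [0.4498, -0.0955, 0.0199]
tool_rot: [-3.134, -0.015, -0.517]
contact_force: [0.8, 0.1, 1.8]
opening: 0.0561
```

```bash
python3 - <<'E'
from h import *
im=eyes.read_camera("wrist")[:,:,::-1]
cv2.imwrite("pics/w4.png",im)
C=cam("wrist")
print(proj(C,[.4495,-.0975,0]))
plan([(.4495,-.0975,.019,-.524,2)])
E
```

```text
[263.31710504 231.94067862]
t 3.9 p [ 0.45   -0.0956  0.02  ] rot [-3.134 -0.016 -0.517] F [-0.5 -0.2 -0.2] open 0.056
[[[0.0002, 0.001, 0.0005], 0.003], [[0.0003, 0.001, 0.0005], 0.003]]
```

View pics/w4.png

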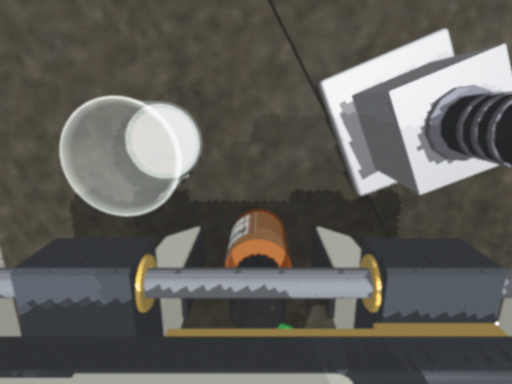

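carry_out(targets=[[[0, 0, 0], 0], [[0, 0, 0], 0], [[0, 0, 0], 0], [[0, 0, 0], 0]], fingers=1.0, grip_force=20)

```text
time: 4.4
tool_pos: [0.4504, -0.0958, 0.0201]
tool_rot: [-3.134, -0.016, -0.517]
contact_force: [-0.3, 0.4, 0.0]
opening: 0.0298
```

```bash
python3 - <<'E'
from h import *
s=monitor.observe(); x,y=s["tool_pos"][:2]
plan([(x,y,.16,-.517,6),(.47,-.06,.165,-.3,3)])
print(s["qpos"])
E
```

```text
t 4.4 p [ 0.4504 -0.0958  0.0201] rot [-3.134 -0.016 -0.517] F [-0.3  0.4  0. ] open 0.0298
[[[0.0004, -0.0002, -0.0233], -0.0], [[0.0004, -0.0002, -0.0233], -0.0], [[0.0004, -0.0002, -0.0233], -0.0], [[0.0004, -0.0002, -0.0233], -0.0], [[0.0004, -0.0002, -0.0233], -0.0], [[0.0004, -0.0002, -0.0233], -0.0], [[-0.0002, -0.0136, -0.0016], -0.072], [[0.0008, -0.0136, -0.0016], -0.072], [[0.0018, -0.0135, -0.0015], -0.072]]
[-0.37995903  0.51245701  1.95663773  0.0085662   0.65527391  1.70128932]
```

carry_out(targets=[[[0.0004, 0, -0.02], 0], [[0.0004, 0, -0.0233], 0], [[0.0004, 0, -0.0233], 0], [[0.0004, 0, -0.0233], 0], [[0.0004, 0, -0.0233], 0], [[0.0004, 0, -0.0233], 0], [[0.0004, 0, -0.0233], 0], [[0, 0, -0.01], 0], [[0, 0, 0], 0]])

```text
time: 5.52
tool_pos: [0.4485, -0.0965, 0.194]
tool_rot: [-3.134, -0.013, -0.517]
contact_force: [-0.9, 0.4, -1.4]
opening: 0.0295
```

```bash
python3 - <<'E'
from h import *
plan([(.515,.19,.19,1.483,14)])
E
```

```text
t 5.53 p [ 0.4485 -0.0965  0.194 ] rot [-3.134 -0.013 -0.517] F [-0.9  0.4 -1.4] open 0.0295
[[[-0.006, -0.0201, 0.0004], -0.143], [[-0.0031, -0.0208, 0.0004], -0.143], [[-0.0001, -0.021, 0.0004], -0.143], [[0.0029, -0.0208, 0.0005], -0.143], [[0.0058, -0.0202, 0.0005], -0.143], [[0.0087, -0.0191, 0.0005], -0.143], [[0.0113, -0.0177, 0.0006], -0.143], [[0.0137, -0.0159, 0.0006], -0.143], [[0.0158, -0.0138, 0.0006], -0.143], [[0.0176, -0.0114, 0.0006], -0.143], [[0.0191, -0.0088, 0.0006], -0.143], [[0.0201, -0.006, 0.0006], -0.143], [[0.0208, -0.003, 0.0006], -0.143], [[0.021, -0.0001, 0.0006], -0.143]]
```

carry_out(targets=[[[-0.006, -0.02, 0], -0.143], [[-0.003, -0.021, 0], -0.143], [[0, -0.021, 0], -0.143], [[0.003, -0.021, 0], -0.143], [[0.006, -0.02, 0], -0.143], [[0.009, -0.019, 0], -0.143], [[0.0113, -0.0177, 0], -0.143], [[0.0137, -0.016, 0], -0.143], [[0.016, -0.014, 0], -0.143], [[0, 0, 0], 0]])

```text
time: 6.78
tool_pos: [0.4841, 0.0947, 0.182]
tool_rot: [-3.136, 0.003, 0.81]
contact_force: [-0.4, 0.2, -0.8]
opening: 0.0303
```

```bash
python3 - <<'E'
from h import *
plan([(.515,.19,.19,1.483,5)])
E
```

```text
t 6.78 p [0.4841 0.0947 0.182 ] rot [-3.136e+00  3.000e-03  8.100e-01] F [-0.4  0.2 -0.8] open 0.0303
[[[0.0181, -0.0087, -0.0016], -0.135], [[0.0191, -0.0062, -0.0016], -0.135], [[0.0197, -0.0036, -0.0016], -0.135], [[0.02, -0.0009, -0.0017], -0.135], [[0.0199, 0.0018, -0.0017], -0.135]]
```

carry_out(targets=[[[0.018, -0.0087, -0.0016], -0.135], [[0.019, -0.006, -0.0016], -0.135], [[0.0197, -0.0036, -0.0016], -0.135], [[0.02, -0.001, -0.0017], -0.135], [[0.018, 0.0018, -0.0017], -0.13], [[0, 0, 0], 0], [[0, 0, 0], 0]])

```text
time: 7.65
tool_pos: [0.5123, 0.1846, 0.1839]
tool_rot: [-3.124, 0.004, 1.478]
contact_force: [0.2, -0.2, -0.6]
opening: 0.0296
```

```bash
python3 - <<'E'
from h import *
plan([(.516,.189,.19,1.483,1)])
C=cam("wrist")
im=eyes.read_camera("wrist")[:,:,::-1]
cv2.imwrite("pics/w5.png",im)
for p in [(.516,.189,.024),(.516,.189,.036),(.5105,.105,.126)]: print(proj(C,p).round(1))
im=eyes.read_camera("side")[:,:,::-1]
cv2.imwrite("pics/s5.png",cv2.resize(im[60:260,100:300],None,fx=3,fy=3,interpolation=cv2.INTER_CUBIC))
E
```

```text
t 7.65 p [0.5123 0.1846 0.1839] rot [-3.124  0.004  1.478] F [ 0.2 -0.2 -0.6] open 0.0296
[[[0.0047, 0.0032, -0.0062], -0.005]]
[262.8 171.6]
[262.8 174.3]
[265.  308.7]
```

View pics/w5.png

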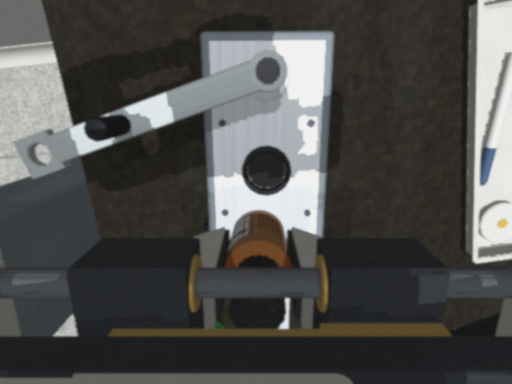

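View pics/s5.png

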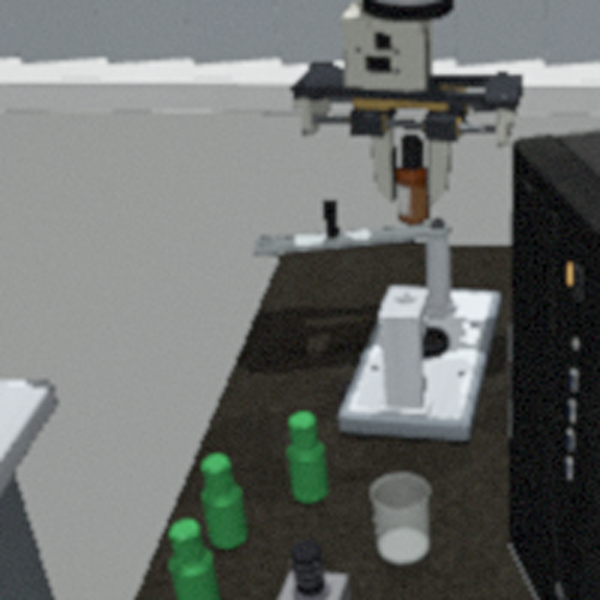

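```bash
python3 - <<'E'
from h import *
C=cam("wrist")
im=cv2.imread("pics/w5.png")
cv2.imwrite("pics/w5c.png",cv2.resize(im[20:250,190:340],None,fx=3,fy=2.6,interpolation=cv2.INTER_CUBIC)[:600])
print(monitor.observe()["tool_pos"])
print(onz(C,267,171,.036),onz(C,268,70,.117), onz(C,40,153,.115))
print(onz(C,222,123,.024),onz(C,311,123,.024),onz(C,225,212,.024),onz(C,305,212,.024))
E
```

```text
[0.51243157 0.18466929 0.18416888]
[0.52045523 0.19193781 0.036     ] [0.52740902 0.27621781 0.117     ] [0.3630924  0.23658224 0.115     ]
[0.48159625 0.23960827 0.024     ] [0.56580312 0.23195372 0.024     ] [0.47366157 0.15005549 0.024     ] [0.55552585 0.14300447 0.024     ]
```

View pics/w5c.png

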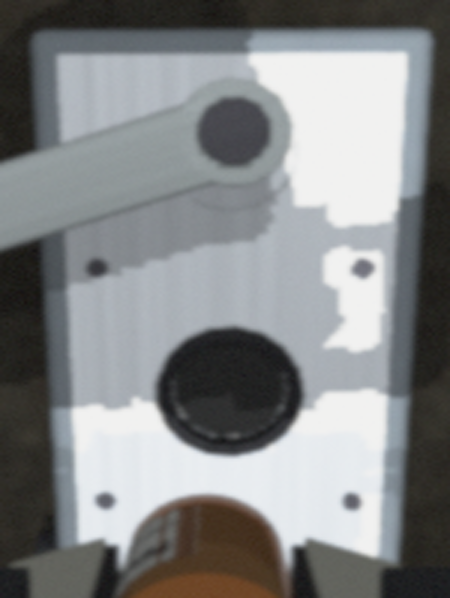

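```bash
python3 - <<'E'
from h import *
plan([(.519,.1905,.184,1.483,2),(.519,.1905,.066,1.483,6)])
E
```

```text
t 7.75 p [0.5124 0.1847 0.1842] rot [-3.125  0.004  1.479] F [-0.3  0.8 -1.4] open 0.0294
[[[0.0032, 0.003, 0.0], -0.002], [[0.0032, 0.003, 0.0], -0.002], [[0.0001, 0.0003, 0.0197], -0.0], [[0.0001, 0.0003, 0.0197], -0.0], [[0.0001, 0.0003, 0.0197], -0.0], [[0.0001, 0.0003, 0.0197], -0.0], [[0.0001, 0.0003, 0.0197], -0.0], [[0.0001, 0.0003, 0.0197], -0.0]]
```

carry_out(targets=[[[0.0032, 0.003, 0], -0.002], [[0.0032, 0.003, 0], -0.002], [[0, 0.0003, 0.0197], 0], [[0, 0.0003, 0.02], 0], [[0, 0.0003, 0.02], 0], [[0, 0.0003, 0.02], 0], [[0, 0.0003, 0.02], 0], [[0, 0.0003, 0.015], 0], [[0, 0, 0], 0], [[0, 0, 0], 0]])

```text
time: 9.0
tool_pos: [0.5225, 0.1903, 0.0674]
tool_rot: [-3.13, 0.002, 1.477]
contact_force: [0.9, 0.9, -0.6]
opening: 0.0297
```

```bash
python3 - <<'E'
from h import *
plan([(.519,.1905,.046,1.483,3)])
C=cam("wrist")
im=eyes.read_camera("wrist")[:,:,::-1]
cv2.imwrite("pics/w6.png",cv2.resize(im[90:290,160:360],None,fx=3,fy=3,interpolation=cv2.INTER_CUBIC))
for p in [(.516,.189,.024),(.519,.1905,.036),(.5105,.105,.126)]: print(proj(C,p).round(1))
im=eyes.read_camera("top")[:,:,::-1]
cv2.imwrite("pics/t6.png",cv2.resize(im[150:275,135:260],None,fx=4,fy=4,interpolation=cv2.INTER_CUBIC))
im=eyes.read_camera("side")[:,:,::-1]
cv2.imwrite("pics/s6.png",cv2.resize(im[90:240,160:310],None,fx=4,fy=4,interpolation=cv2.INTER_CUBIC))
E
```

```text
t 9.0 p [0.5225 0.1903 0.0674] rot [-3.130e+00  2.000e-03  1.477e+00] F [ 0.9  0.9 -0.6] open 0.0297
[[[-0.0, -0.0011, 0.0072], -0.002], [[-0.0, -0.0011, 0.0072], -0.002], [[-0.0, -0.0011, 0.0072], -0.002]]
[247.2 220.6]
[251. 225.]
[244.3 490.2]
```

View pics/w6.png

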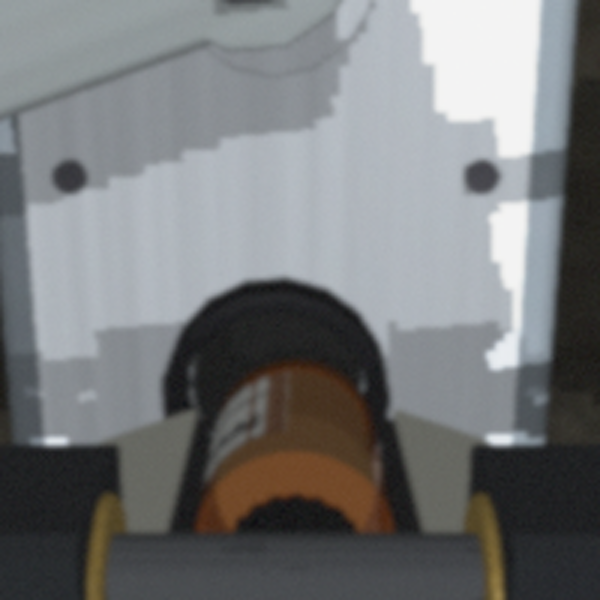

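View pics/s6.png

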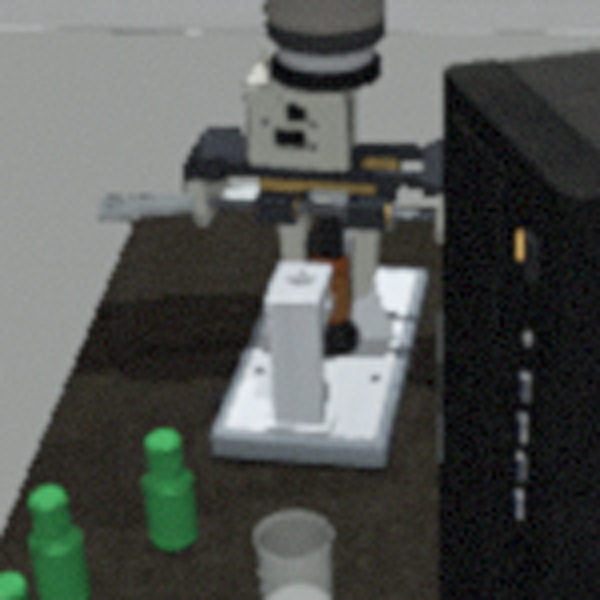

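```bash
python3 - <<'E'
from h import *
C=cam("wrist"); s=monitor.observe(); print(s["tool_pos"],s["tool_rot"])
for y in (.187,.189,.1905,.192): print(y,proj(C,(.519+.002,y+.024,.036)).round(1))
p=s["tool_pos"]
# bottle far foot edge, observed v=90+362/3=210.7
for dy in (-.004,-.002,0,.002,.004): print(dy,proj(C,(p[0],p[1]+dy+.015,p[2]-.02)).round(1))
plan([(.519,.1905,.0674,1.483,2),(.519,.1905,.046,1.483,3)])
E
```

```text
[0.52243428 0.19026506 0.06759731] [-3.13005535e+00  2.07106061e-03  1.47705372e+00]
0.187 [251.  192.9]
0.189 [250.7 189.8]
0.1905 [250.4 187.4]
0.192 [250.2 184.9]
-0.004 [254.5 214.5]
-0.002 [254.2 211.3]
0 [253.8 208. ]
0.002 [253.5 204.7]
0.004 [253.1 201.4]
t 9.15 p [0.5224 0.1903 0.0676] rot [-3.130e+00  2.000e-03  1.477e+00] F [ 0.6  0.5 -0.9] open 0.0297
[[[-0.0, -0.0017, 0.0001], -0.003], [[-0.0, -0.0017, 0.0001], -0.003], [[0.0, 0.0001, 0.0071], -0.0], [[0.0, 0.0001, 0.0071], -0.0], [[0.0, 0.0001, 0.0071], -0.0]]
```

carry_out(targets=[[[0.0018, -0.002, 0], -0.002], [[0.0018, -0.002, 0], -0.002], [[0, 0, 0], 0]])

```text
time: 9.52
tool_pos: [0.519, 0.1947, 0.0687]
tool_rot: [-3.132, 0.001, 1.481]
contact_force: [0.2, 0.4, 0.2]
opening: 0.0297
```

```bash
python3 - <<'E'
from h import *
C=cam("wrist")
plan([(.5185,.1935,.05,1.483,3)])
im=eyes.read_camera("wrist")[:,:,::-1]
cv2.imwrite("pics/w7.png",cv2.resize(im[150:290,190:330],None,fx=4,fy=4,interpolation=cv2.INTER_CUBIC))
E
```

```text
t 9.53 p [0.519  0.1947 0.0687] rot [-3.132e+00  1.000e-03  1.481e+00] F [0.2 0.4 0.2] open 0.0297
[[[-0.0004, -0.0001, 0.0062], -0.001], [[-0.0004, -0.0001, 0.0062], -0.001], [[-0.0004, -0.0001, 0.0062], -0.001]]
```

View pics/w7.png

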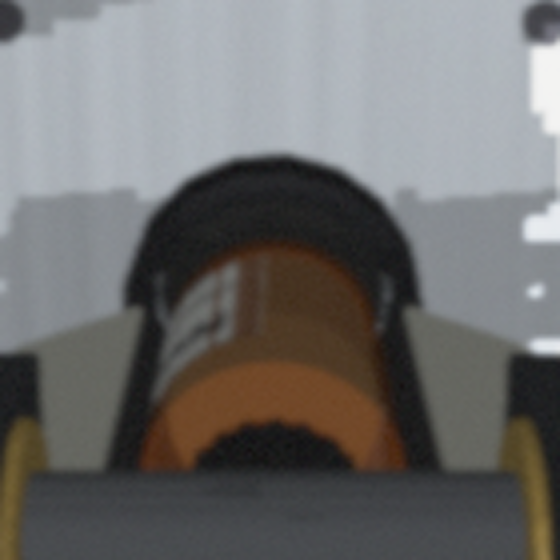

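carry_out(targets=[[[0, 0, 0.006], 0], [[0, 0, 0.006], 0], [[0, 0, 0.004], 0], [[0, 0, 0], 0]])

```text
time: 10.07
tool_pos: [0.5186, 0.1944, 0.051]
tool_rot: [-3.131, 0.002, 1.481]
contact_force: [0.7, 1.2, -0.6]
opening: 0.0296
```

carry_out(targets=[[[0, 0, 0.004], 0], [[0, 0, 0.003], 0], [[0, 0, 0], 0]])

```text
time: 10.45
tool_pos: [0.5188, 0.1944, 0.0443]
tool_rot: [-3.132, 0.002, 1.481]
contact_force: [-0.8, 0.3, 2.4]
opening: 0.0297
```

```bash
python3 - <<'E'
from h import *
plan([(.5185,.1935,.05,1.483,3)])
im=eyes.read_camera("wrist")[:,:,::-1]
cv2.imwrite("pics/w8.png",cv2.resize(im[150:290,190:330],None,fx=4,fy=4,interpolation=cv2.INTER_CUBIC))
im=eyes.read_camera("side")[:,:,::-1]
cv2.imwrite("pics/s8.png",cv2.resize(im[90:240,160:310],None,fx=4,fy=4,interpolation=cv2.INTER_CUBIC))
E
```

```text
t 10.45 p [0.5188 0.1944 0.0443] rot [-3.132e+00  2.000e-03  1.481e+00] F [-0.8  0.3  2.4] open 0.0297
[[[-0.0003, -0.0001, -0.0019], -0.001], [[-0.0003, -0.0001, -0.0019], -0.001], [[-0.0003, -0.0001, -0.0019], -0.001]]
```

View pics/w8.png

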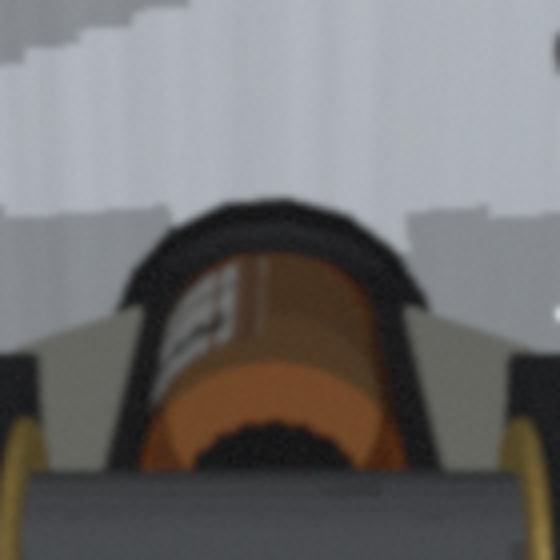

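View pics/s8.png

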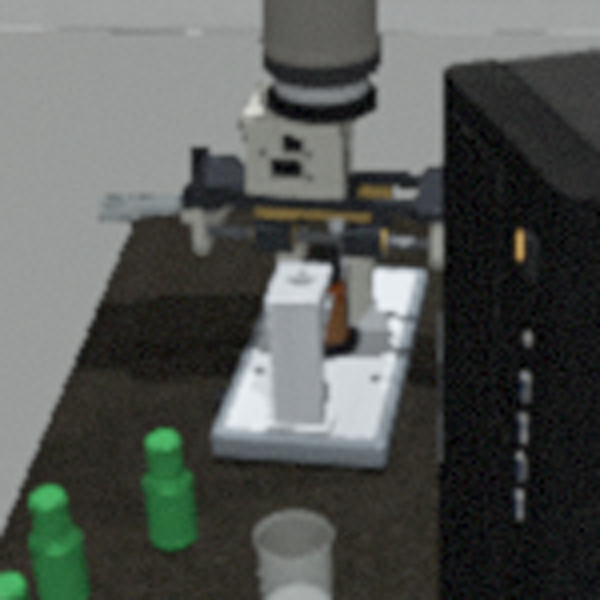

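carry_out(targets=[[[0, 0, 0], 0], [[0, 0, 0], 0], [[0, 0, 0], 0], [[-0.001, 0, -0.01], 0], [[0, 0, -0.02], 0], [[0, 0, -0.025], 0], [[0, 0, -0.025], 0], [[0, 0, -0.025], 0], [[0, 0, -0.02], 0], [[0, 0, 0], 0]], fingers=0.39)

```text
time: 11.8
tool_pos: [0.5206, 0.1932, 0.1767]
tool_rot: [-3.135, 0.001, 1.481]
contact_force: [-0.0, 1.2, -0.3]
opening: 0.056
```

```bash
python3 - <<'E'
from h import *
plan([(.5185,.1935,.2,1.483,3)])
C=cam("wrist")
im=eyes.read_camera("wrist")[:,:,::-1]
cv2.imwrite("pics/w9.png",im)
for p in [(.5185,.1925,.102),(.422,.2466,.153),(.5254,.2737,.115),(.5105,.105,.126)]: print(proj(C,p).round(1))
im=eyes.read_camera("side")[:,:,::-1]
cv2.imwrite("pics/s9.png",cv2.resize(im[90:240,160:310],None,fx=4,fy=4,interpolation=cv2.INTER_CUBIC))
E
```

```text
t 11.8 p [0.5206 0.1932 0.1767] rot [-3.135e+00  1.000e-03  1.481e+00] F [-0.   1.2 -0.3] open 0.056
[[[0.0, -0.0008, -0.0078], -0.001], [[0.0, -0.0008, -0.0078], -0.001], [[0.0, -0.0008, -0.0078], -0.001]]
[254.3 204.4]
[ 72.4 155.7]
[253.   89.5]
[253.9 325.6]
```

View pics/w9.png

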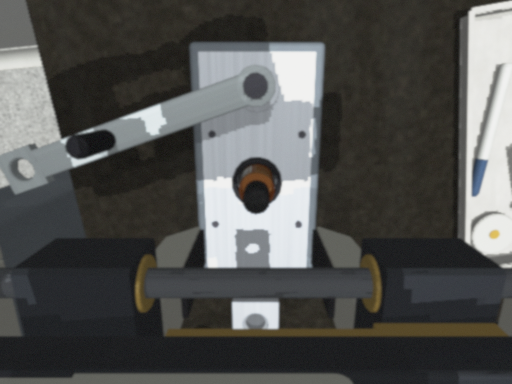

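View pics/s9.png

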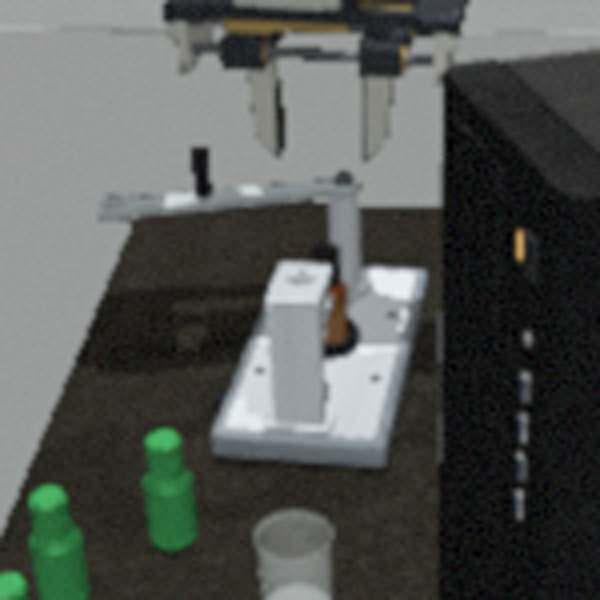

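```bash
python3 - <<'E'
from h import *
C=cam("wrist")
im=cv2.imread("pics/w9.png")
cv2.imwrite("pics/w9c.png",cv2.resize(im[60:210,0:200],None,fx=4,fy=4,interpolation=cv2.INTER_CUBIC))
print(monitor.observe()["tool_pos"])
E
```

```text
[0.51946569 0.19293148 0.17456367]
```

View pics/w9c.png

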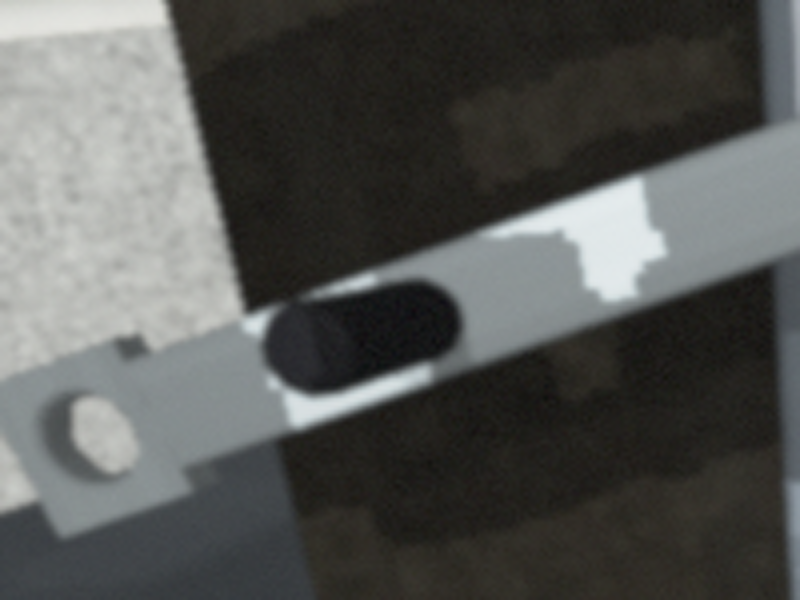

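```bash
python3 - <<'E'
from h import *
C=cam("wrist")
k=onz(C,77.6,146,.153);kb=onz(C,104.6,139.6,.115);e=onz(C,22.5,168,.115);pv=onz(C,256,85,.117)
print(k,kb,e,pv,onz(C,255,320,.126))
for q in (k,kb,e): d=q-pv; print(np.hypot(d[0],d[1]),np.arctan2(d[1],d[0]))
E
```

```text
[0.42602789 0.2516028  0.153     ] [0.42317765 0.25062252 0.115     ] [0.36298446 0.23662619 0.115     ] [0.52625312 0.27581914 0.117     ] [0.51062188 0.11107571 0.126     ]
0.10310929949891402 -2.9045172505956334
0.10611042311633782 -2.901845921366828
0.16790694504412854 -2.905998610443053
```

```bash
python3 - <<'E'
from h import *
plan([(.424,.250,.2,.237,9)])
E
```

```text
t 11.9 p [0.5195 0.1929 0.1746] rot [-3.131e+00  2.000e-03  1.481e+00] F [ 0.4  0.3 -1.3] open 0.0559
[[[0.0054, -0.0112, -0.0027], 0.138], [[0.0038, -0.0118, -0.0027], 0.138], [[0.0021, -0.0122, -0.0027], 0.138], [[0.0004, -0.0124, -0.0027], 0.138], [[-0.0013, -0.0123, -0.0027], 0.138], [[-0.003, -0.012, -0.0027], 0.138], [[-0.0046, -0.0115, -0.0027], 0.138], [[-0.0061, -0.0108, -0.0027], 0.138], [[-0.0076, -0.0098, -0.0027], 0.138]]
```

carry_out(targets=[[[0.0054, -0.011, -0.006], 0.138], [[0.0038, -0.012, -0.006], 0.138], [[0.002, -0.012, -0.004], 0.138], [[0.0004, -0.0124, -0.003], 0.138], [[-0.0013, -0.0123, -0.003], 0.138], [[-0.003, -0.012, -0.001], 0.138], [[-0.0046, -0.0115, 0], 0.138], [[-0.006, -0.011, 0], 0.138], [[-0.007, -0.009, 0], 0.13], [[0, 0, 0], 0]], fingers=0.565)

```text
time: 13.15
tool_pos: [0.4168, 0.2505, 0.1873]
tool_rot: [3.14, 0.034, 0.207]
contact_force: [0.2, 0.2, -1.3]
opening: 0.0402
```

```bash
python3 - <<'E'
from h import *
plan([(.424,.250,.2,.237,1),(.424,.250,.122,.237,4)])
C=cam("wrist")
im=eyes.read_camera("wrist")[:,:,::-1]
cv2.imwrite("pics/w10.png",im)
for p in [(.424,.25,.153),(.424,.25,.115)]: print(proj(C,p).round(1))
E
```

```text
t 13.15 p [0.4168 0.2505 0.1873] rot [3.14  0.034 0.207] F [ 0.2  0.2 -1.3] open 0.0402
[[[0.0065, 0.002, -0.0129], -0.03], [[0.0007, -0.0, 0.0195], -0.0], [[0.0007, -0.0, 0.0195], -0.0], [[0.0007, -0.0, 0.0195], -0.0], [[0.0007, -0.0, 0.0195], -0.0]]
[261.5 212. ]
[260.9 192.9]
```

View pics/w10.png

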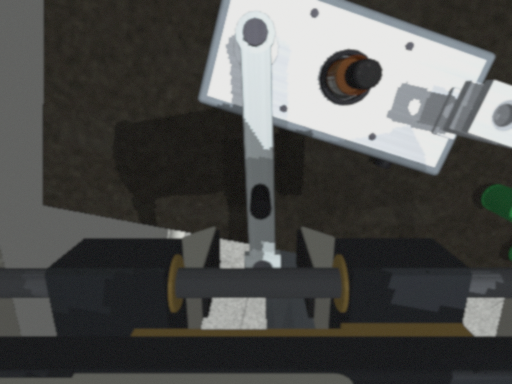

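carry_out(targets=[[[0.0035, 0.001, 0], -0.02], [[0.0035, 0.001, 0.005], -0.01], [[0.001, 0, 0.015], 0], [[0.001, 0, 0.015], 0], [[0.001, 0, 0.015], 0], [[0.001, 0, 0.013], 0], [[0, 0, 0], 0], [[0, 0, 0], 0]])

```text
time: 14.2
tool_pos: [0.4298, 0.2485, 0.1198]
tool_rot: [3.141, 0.035, 0.246]
contact_force: [-0.6, -0.3, -0.3]
opening: 0.0398
```

```bash
python3 - <<'E'
from h import *
plan([(.424,.250,.122,.237,1)])
C=cam("wrist")
im=eyes.read_camera("wrist")[:,:,::-1]
cv2.imwrite("pics/w11.png",im)
for p in [(.424,.25,.153),(.424,.25,.115)]: print(proj(C,p).round(1))
E
```

```text
t 14.2 p [0.4298 0.2485 0.1198] rot [3.141 0.035 0.246] F [-0.6 -0.3 -0.3] open 0.0398
[[[-0.0054, -0.0028, -0.002], 0.009]]
[252.2 295. ]
[253.3 252.7]
```

View pics/w11.png

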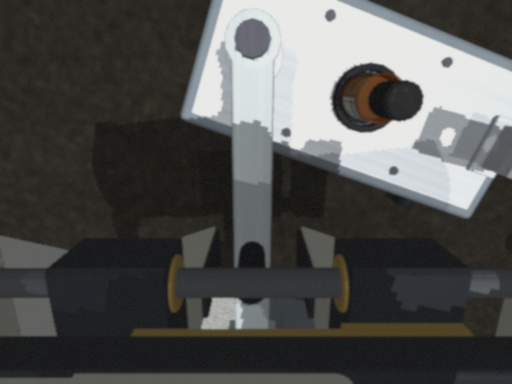

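carry_out(targets=[[[-0.003, -0.0015, -0.002], 0], [[-0.0025, -0.001, -0.001], 0], [[0, 0, 0], 0]], fingers=0.8, grip_force=5)

```text
time: 14.62
tool_pos: [0.424, 0.25, 0.1244]
tool_rot: [3.141, 0.032, 0.247]
contact_force: [0.3, -0.1, -0.0]
opening: 0.0189
```

```bash
cat >> h.py <<'E'
def arc(a_list,z,r=.105,pv=(.526,.2745)):
    plan([(pv[0]+r*np.cos(a),pv[1]+r*np.sin(a),z,a+np.pi,1) for a in a_list])
E
python3 - <<'E'
from h import *
arc(np.linspace(-2.905,-1.659,13)[1:],.122)
E
```

```text
t 14.62 p [0.424  0.25   0.1244] rot [3.141 0.032 0.247] F [ 0.3 -0.1 -0. ] open 0.0189
[[[0.0004, 0.011, 0.0024], -0.094], [[0.0006, 0.0109, -0.0], -0.104], [[0.0006, 0.0109, -0.0], -0.104], [[0.0006, 0.0109, -0.0], -0.104], [[0.0006, 0.0109, -0.0], -0.104], [[0.0006, 0.0109, -0.0], -0.104], [[0.0006, 0.0109, -0.0], -0.104], [[0.0006, 0.0109, -0.0], -0.104], [[0.0006, 0.0109, -0.0], -0.104], [[0.0006, 0.0109, -0.0], -0.104], [[0.0006, 0.0109, -0.0], -0.104], [[0.0006, 0.0109, -0.0], -0.104]]
```

carry_out(targets=[[[0.0005, 0.011, 0.001], -0.1], [[0.0006, 0.011, 0], -0.104], [[0.0006, 0.011, 0], -0.104], [[0.0006, 0.011, 0], -0.104], [[0, 0, 0], 0]])

```text
time: 15.25
tool_pos: [0.4434, 0.2106, 0.1239]
tool_rot: [-3.128, 0.028, 0.672]
contact_force: [-0.5, 0.2, -0.2]
opening: 0.0183
```

```bash
python3 - <<'E'
from h import *
s=monitor.observe(); d=s["tool_pos"][:2]-np.array([.526,.2745]); print(np.hypot(*d),np.arctan2(d[1],d[0]))
a=np.arctan2(d[1],d[0])
arc(np.linspace(a,-1.659,8)[1:],.122)
E
```

```text
0.10443135205740334 -2.483716662271581
t 15.25 p [0.4434 0.2106 0.1239] rot [-3.128  0.028  0.672] F [-0.5  0.2 -0.2] open 0.0183
[[[0.0, 0.0124, 0.0017], -0.104], [[0.0007, 0.0123, -0.0002], -0.118], [[0.0007, 0.0123, -0.0002], -0.118], [[0.0007, 0.0123, -0.0002], -0.118], [[0.0007, 0.0123, -0.0002], -0.118], [[0.0007, 0.0123, -0.0002], -0.118], [[0.0007, 0.0123, -0.0002], -0.118]]
```

carry_out(targets=[[[0, 0.012, 0.001], -0.104], [[0.0007, 0.012, 0], -0.118], [[0.0007, 0.012, 0], -0.118], [[0.0007, 0.012, 0], -0.118], [[0.0007, 0.012, 0], -0.118], [[0.0007, 0.0115, 0], -0.118], [[0.0007, 0.01, 0], -0.11], [[0, 0, 0], 0]])

```text
time: 16.25
tool_pos: [0.5108, 0.1741, 0.1212]
tool_rot: [-3.108, 0.009, 1.483]
contact_force: [-0.1, -0.5, -0.3]
opening: 0.0183
```

```bash
python3 - <<'E'
from h import *
s=monitor.observe(); d=s["tool_pos"][:2]-np.array([.526,.2745]); print(np.hypot(*d),np.arctan2(d[1],d[0]))
arc([-1.659],.122)
C=cam("wrist")
im=eyes.read_camera("wrist")[:,:,::-1]
cv2.imwrite("pics/w12.png",im)
im=eyes.read_camera("top")[:,:,::-1]
cv2.imwrite("pics/t12.png",cv2.resize(im[150:275,135:260],None,fx=4,fy=4,interpolation=cv2.INTER_CUBIC))
im=eyes.read_camera("side")[:,:,::-1]
cv2.imwrite("pics/s12.png",cv2.resize(im[90:240,160:310],None,fx=4,fy=4,interpolation=cv2.INTER_CUBIC))
E
```

```text
0.10155692630377149 -1.7212349083602905
t 16.25 p [0.5108 0.1741 0.1212] rot [-3.108  0.009  1.483] F [-0.1 -0.5 -0.3] open 0.0183
[[[-0.0037, 0.0063, -0.0009], 0.001]]
```

View pics/w12.png

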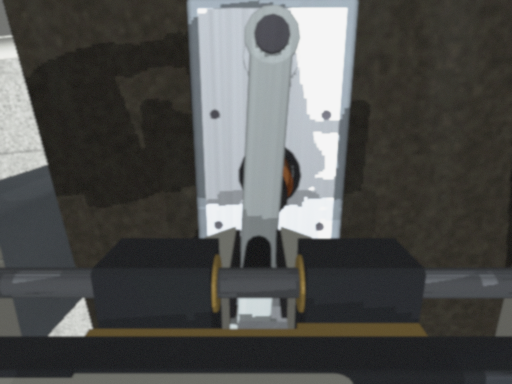

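View pics/s12.png

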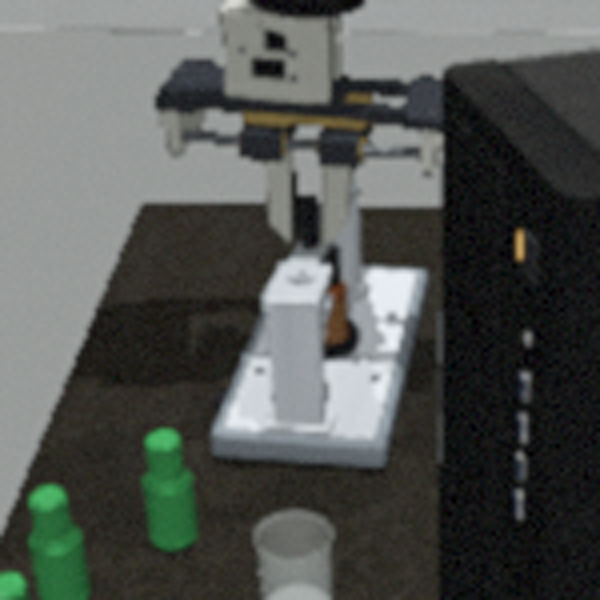

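carry_out(targets=[[[-0.001, 0.003, 0], 0], [[-0.001, 0.003, 0], 0], [[-0.001, 0.003, 0], 0], [[0, 0.002, 0], 0]])

```text
time: 16.9
tool_pos: [0.518, 0.171, 0.1209]
tool_rot: [-3.102, 0.009, 1.481]
contact_force: [-9.8, 2.0, 6.7]
opening: 0.0186
```

carry_out(targets=[[[0, 0.002, 0], 0], [[0, 0.003, 0], 0]])

```text
time: 17.15
tool_pos: [0.5183, 0.1709, 0.1208]
tool_rot: [-3.091, 0.01, 1.481]
contact_force: [-8.7, 1.4, 7.3]
opening: 0.0196
```

carry_out(targets=[[[0, 0, 0], 0], [[0, 0, 0], 0], [[0, 0, -0.01], 0], [[0, 0, -0.02], 0], [[0, 0, -0.025], 0], [[0, 0, -0.025], 0], [[0, 0, -0.01], 0], [[0, 0, 0], 0]], fingers=0.5)

```text
time: 18.15
tool_pos: [0.5249, 0.1707, 0.2158]
tool_rot: [-3.095, 0.009, 1.479]
contact_force: [0.5, 0.8, -0.8]
opening: 0.0459
```

```bash
python3 - <<'E'
from h import *
plan([(.5108,.108,.23,1.483,4)])
C=cam("wrist")
im=eyes.read_camera("wrist")[:,:,::-1]
cv2.imwrite("pics/w13.png",im)
print(proj(C,(.5108,.108,.126)))
im=eyes.read_camera("top")[:,:,::-1]
cv2.imwrite("pics/t13.png",cv2.resize(im[150:275,135:335],None,fx=4,fy=4,interpolation=cv2.INTER_CUBIC))
E
```

```text
t 18.15 p [0.5249 0.1707 0.2158] rot [-3.095  0.009  1.479] F [ 0.5  0.8 -0.8] open 0.0459
[[[-0.016, -0.0022, -0.0033], -0.001], [[-0.016, -0.0022, -0.0033], -0.001], [[-0.016, -0.0023, -0.0033], -0.001], [[-0.016, -0.0023, -0.0033], -0.001]]
[251.7411711  268.18243937]
```

View pics/w13.png

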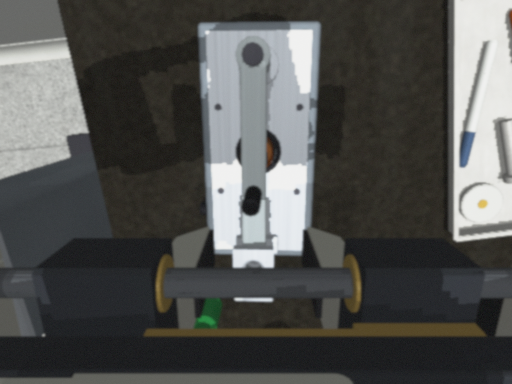

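View pics/t13.png

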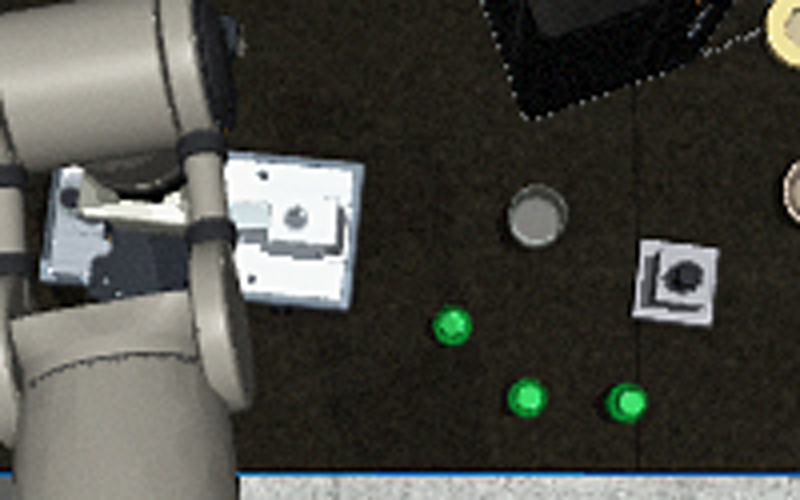

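```bash
python3 - <<'E'
from h import *
plan([(.4705,-.19,.19,-.09,16)])
E
```

```text
t 18.25 p [0.5243 0.1706 0.2146] rot [-3.093  0.01   1.479] F [ 0.2  0.2 -0.4] open 0.0463
[[[-0.0227, -0.0012, 0.0018], 0.098], [[-0.0228, 0.001, 0.0017], 0.098], [[-0.0225, 0.0033, 0.0016], 0.098], [[-0.0221, 0.0054, 0.0015], 0.098], [[-0.0215, 0.0076, 0.0014], 0.098], [[-0.0207, 0.0097, 0.0013], 0.098], [[-0.0196, 0.0116, 0.0012], 0.098], [[-0.0184, 0.0135, 0.0011], 0.098], [[-0.017, 0.0152, 0.001], 0.098], [[-0.0154, 0.0168, 0.0009], 0.098], [[-0.0137, 0.0182, 0.0008], 0.098], [[-0.0119, 0.0195, 0.0007], 0.098], [[-0.0099, 0.0206, 0.0006], 0.098], [[-0.0078, 0.0214, 0.0006], 0.098], [[-0.0057, 0.0221, 0.0005], 0.098], [[-0.0035, 0.0226, 0.0005], 0.098]]
```

carry_out(targets=[[[-0.015, -0.001, 0], 0.098], [[-0.0228, 0.001, 0], 0.098], [[-0.0225, 0.0033, 0.001], 0.098], [[-0.022, 0.0054, 0.001], 0.098], [[-0.0215, 0.0076, 0.001], 0.098], [[-0.0207, 0.0097, 0.001], 0.098], [[-0.0196, 0.0116, 0.001], 0.098], [[-0.0184, 0.0135, 0.001], 0.098], [[-0.017, 0.015, 0.001], 0.098], [[-0.0154, 0.017, 0.001], 0.098]], fingers=0.5)

```text
time: 19.5
tool_pos: [0.4822, -0.0517, 0.1983]
tool_rot: [-3.113, 0.065, 0.471]
contact_force: [0.1, -0.6, 0.2]
opening: 0.0461
```

```bash
python3 - <<'E'
from h import *
plan([(.4705,-.19,.19,-.09,7)])
E
```

```text
t 19.5 p [ 0.4822 -0.0517  0.1983] rot [-3.113  0.065  0.471] F [ 0.1 -0.6  0.2] open 0.0461
[[[-0.0104, 0.0169, 0.0014], 0.08], [[-0.009, 0.0177, 0.0013], 0.08], [[-0.0075, 0.0183, 0.0012], 0.08], [[-0.0061, 0.0189, 0.001], 0.08], [[-0.0045, 0.0193, 0.0009], 0.08], [[-0.003, 0.0196, 0.0008], 0.08], [[-0.0014, 0.0198, 0.0007], 0.08]]
```

carry_out(targets=[[[-0.01, 0.017, 0.001], 0.08], [[-0.009, 0.0177, 0.001], 0.08], [[-0.0075, 0.018, 0.001], 0.08], [[-0.006, 0.019, 0.001], 0.08], [[-0.0045, 0.019, 0.001], 0.08], [[-0.003, 0.018, 0.001], 0.08], [[0, 0.01, 0], 0.06], [[0, 0, 0], 0], [[0, 0, 0], 0]])

```text
time: 20.62
tool_pos: [0.4656, -0.1814, 0.1837]
tool_rot: [3.137, 0.088, -0.09]
contact_force: [-0.0, 0.9, 0.2]
opening: 0.0456
```

```bash
python3 - <<'E'
from h import *
plan([(.4705,-.19,.19,-.09,2)])
C=cam("wrist")
im=eyes.read_camera("wrist")[:,:,::-1]
cv2.imwrite("pics/w14.png",im)
print(proj(C,(.4705,-.19,.1)),proj(C,(.4705,-.19,.06)),Ro.from_euler("xyz",monitor.observe()["tool_rot"]).apply([0,0,1]))
E
```

```text
t 20.62 p [ 0.4656 -0.1814  0.1837] rot [ 3.137  0.088 -0.09 ] F [-0.   0.9  0.2] open 0.0456
[[[0.0025, 0.0041, -0.0034], 0.0], [[0.0025, 0.0041, -0.0034], 0.0]]
[269.07879854 184.15784927] [267.41165075 168.70940691] [-0.08770114  0.00331269 -0.99614132]
```

View pics/w14.png

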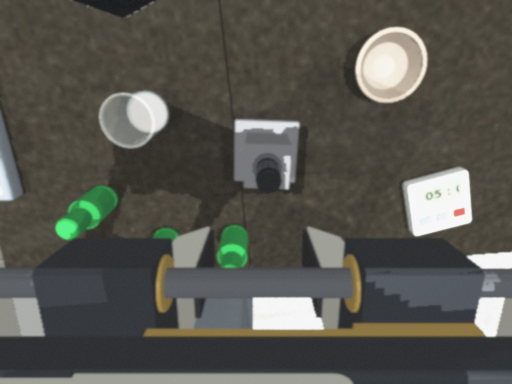

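```bash
python3 - <<'E'
from h import *
plan([(.470,-.19,.184,-.09,2),(.470,-.19,.118,-.09,3)])
E
```

```text
t 20.68 p [ 0.4656 -0.1813  0.1838] rot [ 3.137  0.088 -0.089] F [-0.4 -0.6 -0.2] open 0.046
[[[0.0025, 0.0041, -0.0003], 0.0], [[0.0025, 0.0041, -0.0003], 0.0], [[0.0019, -0.0001, 0.0219], -0.0], [[0.0019, -0.0001, 0.0219], -0.0], [[0.0019, -0.0001, 0.0219], -0.0]]
```

carry_out(targets=[[[0.0025, 0.004, 0], 0], [[0.0025, 0.004, 0], 0], [[0.002, 0, 0.022], 0], [[0.002, 0, 0.022], 0], [[0.002, 0, 0.022], 0], [[0, 0, 0], 0], [[0, 0, 0], 0]])

```text
time: 21.55
tool_pos: [0.4724, -0.1909, 0.1168]
tool_rot: [3.136, 0.084, -0.086]
contact_force: [0.1, 0.2, 0.2]
opening: 0.0457
```

```bash
python3 - <<'E'
from h import *
plan([(.4705,-.19,.07,-.09,4)])
C=cam("wrist")
im=eyes.read_camera("wrist")[:,:,::-1]
cv2.imwrite("pics/w15.png",im)
print(proj(C,(.4705,-.19,.1)),proj(C,(.4705,-.19,.06)),Ro.from_euler("xyz",monitor.observe()["tool_rot"]).apply([0,0,1]))
E
```

```text
t 21.55 p [ 0.4724 -0.1909  0.1168] rot [ 3.136  0.084 -0.086] F [0.1 0.2 0.2] open 0.0457
[[[0.0005, -0.0003, 0.0117], 0.001], [[0.0005, -0.0003, 0.0117], 0.001], [[0.0005, -0.0003, 0.0117], 0.001], [[0.0005, -0.0003, 0.0117], 0.001]]
[257.64021955 235.84693276] [257.32774102 208.02510751] [-0.08429526  0.00131914 -0.99643995]
```

View pics/w15.png

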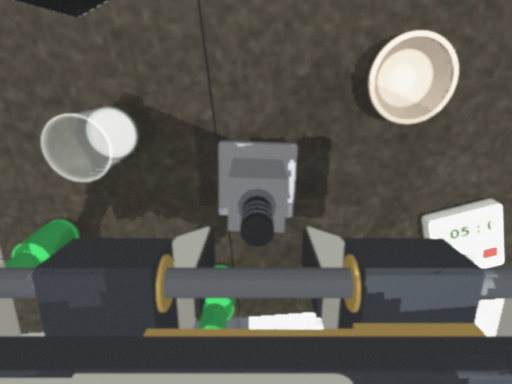

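carry_out(targets=[[[0.0006, 0, 0.0117], 0], [[0.0006, 0, 0.0117], 0], [[0.0006, 0, 0.0117], 0], [[0.0006, 0, 0.01], 0], [[0, 0, 0], 0]])

```text
time: 22.22
tool_pos: [0.4712, -0.1912, 0.0694]
tool_rot: [3.135, 0.083, -0.086]
contact_force: [0.8, -0.6, 0.0]
opening: 0.0457
```

```bash
python3 - <<'E'
from h import *
plan([(.471,-.19,.07,-.09,2)])
im=eyes.read_camera("wrist")[:,:,::-1]
cv2.imwrite("pics/w16.png",im)
E
```

```text
t 22.23 p [ 0.4712 -0.1912  0.0694] rot [ 3.135  0.083 -0.086] F [ 0.8 -0.6  0. ] open 0.0457
[[[-0.0002, -0.0006, -0.0003], 0.002], [[-0.0002, -0.0006, -0.0003], 0.002]]
```

View pics/w16.png

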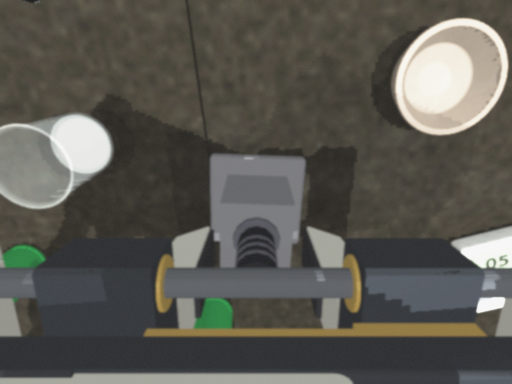

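carry_out(targets=[[[0, 0, 0], 0], [[0, 0, 0], 0], [[0, 0, 0], 0], [[0, 0, 0], 0]], fingers=1.0, grip_force=25)

```text
time: 22.78
tool_pos: [0.4722, -0.1917, 0.0708]
tool_rot: [3.134, 0.08, -0.086]
contact_force: [0.8, 1.0, -1.3]
opening: 0.0196
```

```bash
python3 - <<'E'
from h import *
s=monitor.observe(); x,y=s["tool_pos"][:2]
plan([(x,y,.24,-.086,8)])
E
```

```text
t 22.77 p [ 0.4722 -0.1917  0.0708] rot [ 3.134  0.08  -0.086] F [ 0.8  1.  -1.3] open 0.0196
[[[-0.0017, 0.0002, -0.0211], 0.0], [[-0.0017, 0.0002, -0.0211], 0.0], [[-0.0017, 0.0002, -0.0211], 0.0], [[-0.0017, 0.0002, -0.0211], 0.0], [[-0.0017, 0.0002, -0.0211], 0.0], [[-0.0017, 0.0002, -0.0211], 0.0], [[-0.0017, 0.0002, -0.0211], 0.0], [[-0.0017, 0.0002, -0.0211], 0.0]]
```

carry_out(targets=[[[-0.001, 0, -0.012], 0], [[-0.0014, 0, -0.016], 0], [[-0.0014, 0, -0.018], 0], [[-0.0017, 0, -0.021], 0], [[-0.0017, 0, -0.021], 0], [[-0.0017, 0, -0.021], 0], [[-0.0017, 0, -0.021], 0], [[-0.001, 0, -0.012], 0], [[0, 0, 0], 0], [[0, 0, 0], 0]])

```text
time: 24.02
tool_pos: [0.4717, -0.1903, 0.2232]
tool_rot: [3.133, 0.077, -0.086]
contact_force: [0.1, -0.2, -1.0]
opening: 0.0197
```

```bash
python3 - <<'E'
from h import *
plan([(.511,.102,.225,-.086,15)])
im=eyes.read_camera("wrist")[:,:,::-1]
cv2.imwrite("pics/w17.png",im)
im=eyes.read_camera("side")[:,:,::-1]
cv2.imwrite("pics/s17.png",cv2.resize(im[120:320,130:330],None,fx=3,fy=3,interpolation=cv2.INTER_CUBIC))
E
```

```text
t 24.02 p [ 0.4717 -0.1903  0.2232] rot [ 3.133  0.077 -0.086] F [ 0.1 -0.2 -1. ] open 0.0197
[[[0.0009, -0.0196, -0.0004], 0.0], [[0.0009, -0.0196, -0.0004], 0.0], [[0.0009, -0.0196, -0.0004], 0.0], [[0.0009, -0.0196, -0.0004], 0.0], [[0.0009, -0.0196, -0.0004], 0.0], [[0.0009, -0.0196, -0.0004], 0.0], [[0.0009, -0.0196, -0.0004], 0.0], [[0.0009, -0.0196, -0.0004], 0.0], [[0.0009, -0.0196, -0.0004], 0.0], [[0.0009, -0.0196, -0.0004], 0.0], [[0.0009, -0.0196, -0.0004], 0.0], [[0.0009, -0.0196, -0.0004], 0.0], [[0.0009, -0.0196, -0.0004], 0.0], [[0.0009, -0.0196, -0.0004], 0.0], [[0.0009, -0.0196, -0.0004], 0.0]]
```

View pics/w17.png

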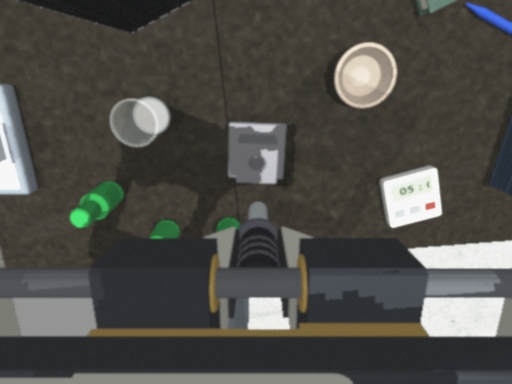

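View pics/s17.png

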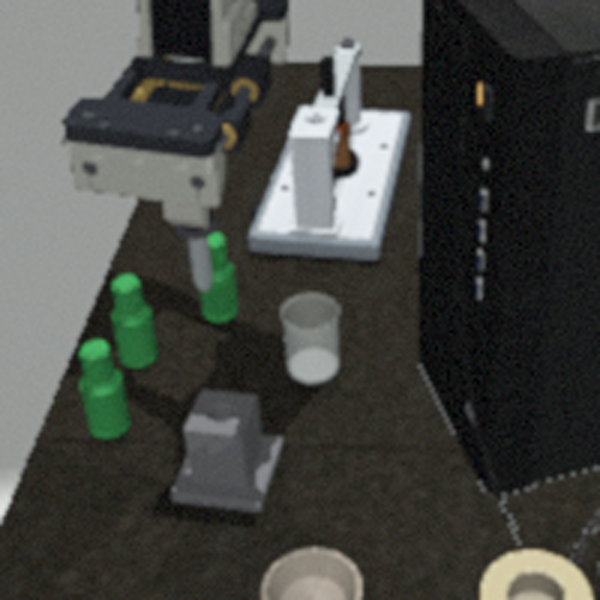

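carry_out(targets=[[[0.001, -0.014, 0], 0], [[0.001, -0.0196, 0], 0], [[0.001, -0.0196, 0], 0], [[0.001, -0.0196, 0], 0], [[0.001, -0.0196, 0], 0], [[0.001, -0.0196, 0], 0], [[0.001, -0.0196, 0], 0], [[0.001, -0.0196, 0], 0], [[0.001, -0.0196, 0], 0], [[0.001, -0.015, 0], 0]])

```text
time: 25.38
tool_pos: [0.4959, 0.0119, 0.2182]
tool_rot: [3.137, 0.084, -0.081]
contact_force: [0.0, -0.7, -1.0]
opening: 0.0195
```

```bash
python3 - <<'E'
from h import *
plan([(.511,.105,.225,-.086,6)])
E
```

```text
t 25.38 p [0.4959 0.0119 0.2182] rot [ 3.137  0.084 -0.081] F [ 0.  -0.7 -1. ] open 0.0195
[[[0.0012, -0.0157, -0.0013], 0.001], [[0.0011, -0.0157, -0.0013], 0.001], [[0.0011, -0.0157, -0.0013], 0.001], [[0.0011, -0.0157, -0.0013], 0.001], [[0.0011, -0.0157, -0.0013], 0.001], [[0.0011, -0.0157, -0.0013], 0.001]]
```

carry_out(targets=[[[0.0012, -0.0157, -0.0015], 0], [[0.001, -0.0157, -0.0015], 0], [[0.001, -0.0157, -0.0015], 0], [[0.001, -0.0157, -0.001], 0], [[0.001, -0.0145, -0.001], 0], [[0.001, -0.009, 0], 0], [[0, 0, 0], 0], [[0, 0, 0], 0]])

```text
time: 26.38
tool_pos: [0.5101, 0.1045, 0.2238]
tool_rot: [3.137, 0.084, -0.079]
contact_force: [-0.2, 0.4, -0.7]
opening: 0.0194
```

```bash
python3 - <<'E'
from h import *
plan([(.511,.105,.225,-.086,2)])
C=cam("wrist"); print(proj(C,(.5105,.105,.126)))
im=eyes.read_camera("wrist")[:,:,::-1]
cv2.imwrite("pics/w18.png",im)
im=eyes.read_camera("side")[:,:,::-1]
cv2.imwrite("pics/s18f.png",im)
cv2.imwrite("pics/s18.png",cv2.resize(im[80:220,170:310],None,fx=4,fy=4,interpolation=cv2.INTER_CUBIC))
im=eyes.read_camera("top")[:,:,::-1]
cv2.imwrite("pics/t18.png",cv2.resize(im[150:275,135:260],None,fx=4,fy=4,interpolation=cv2.INTER_CUBIC))
E
```

```text
t 26.38 p [0.5101 0.1045 0.2238] rot [ 3.137  0.084 -0.079] F [-0.2  0.4 -0.7] open 0.0194
[[[0.0004, -0.0003, -0.0006], 0.004], [[0.0004, -0.0003, -0.0006], 0.004]]
[257.51838304 184.88684903]
```

View pics/w18.png

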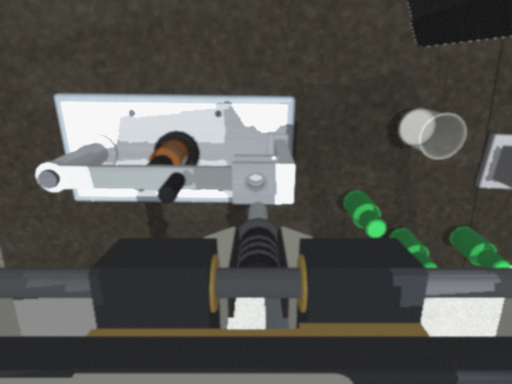

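View pics/s18.png

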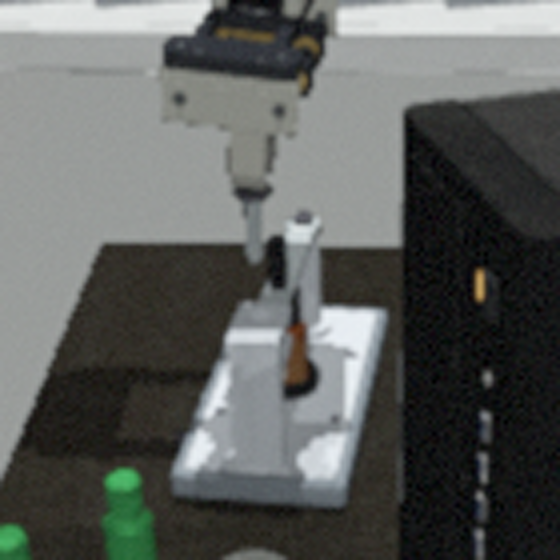

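View pics/t18.png

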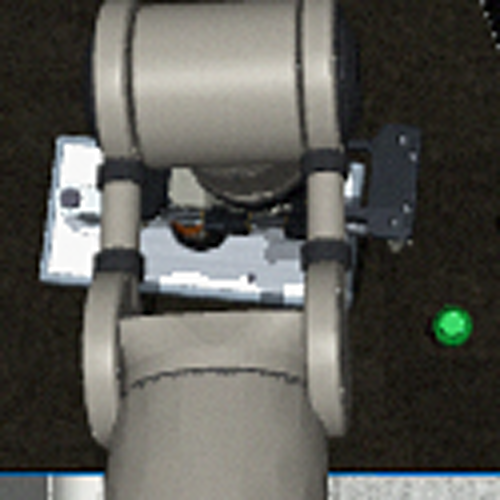

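```bash
python3 - <<'E'
from h import *
im=cv2.imread("pics/w18.png")
cv2.imwrite("pics/w18c.png",cv2.resize(im[150:270,210:310],None,fx=5,fy=5,interpolation=cv2.INTER_CUBIC))
E
```

```text
(no output)
```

View pics/w18c.png

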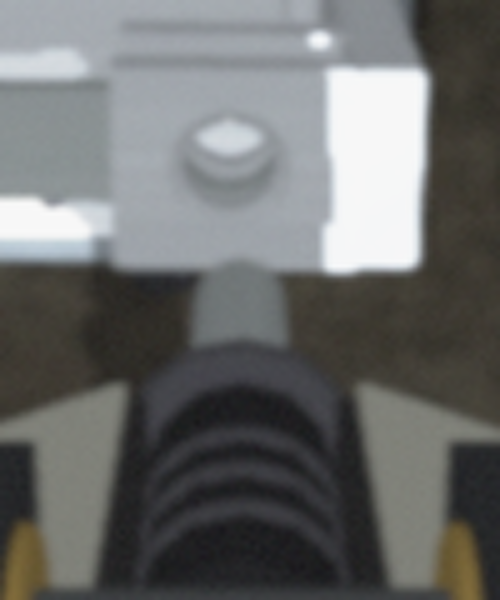

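```bash
python3 - <<'E'
from h import *
C=cam("wrist"); s=monitor.observe(); print(s["tool_pos"])
print(onz(C,255.6,181.6,.126), onz(C,257.2,202.2,.1668)-[.003,0,0])
# side view
S=cam("side"); g=lambda u,v:(170+(u+.5)/4-.5,80+(v+.5)/4-.5)
print(onz(S,*g(256,262),.1668))
for p in [(.5105,.105,.126),(.5105,.105,.167),(.5105,.105,.213)]:
    q=proj(S,p); print(((q-[170,80]+.5)*4-.5).round(0))
E
```

```text
[0.51012809 0.10436779 0.22389579]
[0.51341651 0.10615711 0.126     ] [0.50943333 0.10507105 0.1668    ]
[0.50752542 0.10223697 0.1668    ]
[264. 316.]
[261. 260.]
[258. 193.]
```

carry_out(targets=[[[0.002, -0.0005, 0], 0], [[0.002, -0.0005, 0], 0], [[0.001, 0, 0.011], 0], [[0.001, 0, 0.011], 0], [[0.0008, 0, 0.01], 0], [[0, 0, 0], 0], [[0, 0, 0], 0]])

```text
time: 27.4
tool_pos: [0.5141, 0.1042, 0.1883]
tool_rot: [3.136, 0.086, -0.08]
contact_force: [-0.2, -0.2, 0.1]
opening: 0.0193
```

```bash
python3 - <<'E'
from h import *
plan([(.5135,.1055,.175,-.086,4)])
im=eyes.read_camera("wrist")[:,:,::-1]
cv2.imwrite("pics/w19.png",cv2.resize(im[150:270,210:310],None,fx=5,fy=5,interpolation=cv2.INTER_CUBIC))
im=eyes.read_camera("side")[:,:,::-1]
cv2.imwrite("pics/s19.png",cv2.resize(im[90:180,190:280],None,fx=6,fy=6,interpolation=cv2.INTER_CUBIC))
S=cam("side")
for p in [(.5105,.105,.126),(.5105,.105,.132),(.5105,.105,.178)]:
    q=proj(S,p); print(((q-[190,90]+.5)*6-.5).round(0))
C=cam("wrist")
for p in [(.5105,.105,.126),(.5135,.106,.126),(.5165,.106,.132)]:
    q=proj(C,p); print(((q-[210,150]+.5)*5-.5).round(0))
E
```

```text
t 27.4 p [0.5141 0.1042 0.1883] rot [ 3.136  0.086 -0.08 ] F [-0.2 -0.2  0.1] open 0.0193
[[[0.0001, -0.0003, 0.0033], 0.001], [[0.0001, -0.0003, 0.0033], 0.001], [[0.0001, -0.0003, 0.0033], 0.001], [[0.0001, -0.0003, 0.0033], 0.001]]
[276. 415.]
[276. 403.]
[271. 306.]
[240. 286.]
[231. 268.]
[230. 264.]
```

View pics/w19.png

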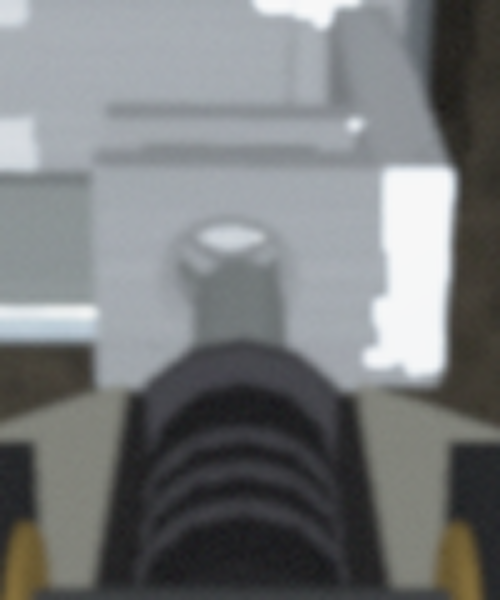

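View pics/s19.png

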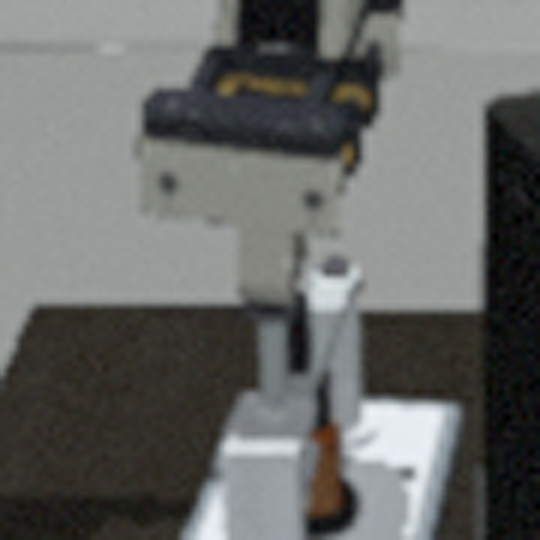

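carry_out(targets=[[[0, -0.0015, 0], 0], [[0.0004, 0, 0.004], 0], [[0.0004, 0, 0.004], 0], [[0.0004, 0, 0.004], 0], [[0, 0, 0], 0]])

```text
time: 28.12
tool_pos: [0.5141, 0.1058, 0.1761]
tool_rot: [3.137, 0.086, -0.08]
contact_force: [-1.5, 0.6, -1.5]
opening: 0.0195
```

carry_out(targets=[[[0.0004, 0, 0.004], 0], [[0.0004, 0, 0.004], 0], [[0.0003, 0, 0.003], 0], [[0, 0, 0], 0]])

```text
time: 28.62
tool_pos: [0.5135, 0.1057, 0.1639]
tool_rot: [3.136, 0.088, -0.08]
contact_force: [-0.8, -0.1, -1.0]
opening: 0.0195
```

```bash
python3 - <<'E'
from h import *
plan([(.5135,.1055,.175,-.086,4)])
im=eyes.read_camera("wrist")[:,:,::-1]
cv2.imwrite("pics/w20.png",cv2.resize(im[150:270,210:310],None,fx=5,fy=5,interpolation=cv2.INTER_CUBIC))
E
```

```text
t 28.62 p [0.5135 0.1057 0.1639] rot [ 3.136  0.088 -0.08 ] F [-0.8 -0.1 -1. ] open 0.0195
[[[-0.0002, 0.0001, -0.0028], 0.001], [[-0.0002, 0.0001, -0.0028], 0.001], [[-0.0002, 0.0001, -0.0028], 0.001], [[-0.0002, 0.0001, -0.0028], 0.001]]
```

View pics/w20.png

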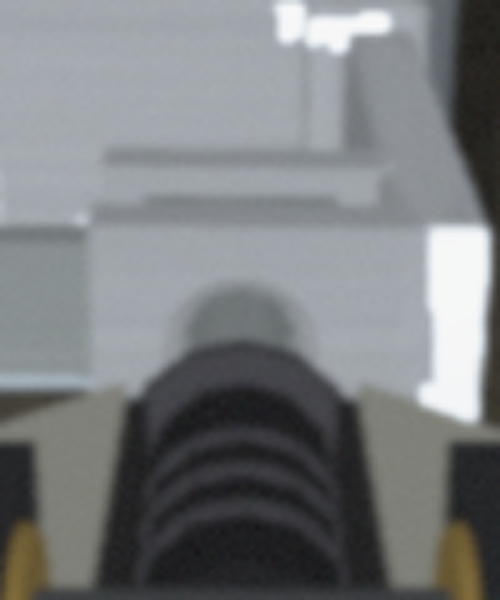

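carry_out(targets=[[[0.0004, 0, 0.004], 0], [[0.0004, 0, 0.004], 0], [[0.0003, 0, 0.004], 0], [[0, 0, 0], 0]])

```text
time: 29.18
tool_pos: [0.5135, 0.1057, 0.1511]
tool_rot: [3.136, 0.088, -0.08]
contact_force: [-2.5, -0.0, -1.8]
opening: 0.0191
```

carry_out(targets=[[[0.0002, 0, 0.004], 0], [[0.0002, 0, 0.004], 0], [[0.0002, 0, 0.003], 0], [[0, 0, 0], 0]])

```text
time: 29.68
tool_pos: [0.5134, 0.1057, 0.1393]
tool_rot: [3.136, 0.087, -0.08]
contact_force: [-1.7, 0.3, -1.7]
opening: 0.0194
```

carry_out(targets=[[[0.0002, 0, 0.0025], 0], [[0.0002, 0, 0.002], 0], [[0, 0, 0.001], 0]])

```text
time: 30.05
tool_pos: [0.5134, 0.1057, 0.1367]
tool_rot: [3.137, 0.085, -0.08]
contact_force: [-3.8, 0.2, 5.7]
opening: 0.0194
```

```bash
python3 - <<'E'
from h import *
x,y,z=monitor.observe()["tool_pos"]
plan([(x,y,.24,-.08,6)])
im=eyes.read_camera("wrist")[:,:,::-1]
cv2.imwrite("pics/w21.png",cv2.resize(im[150:270,210:310],None,fx=5,fy=5,interpolation=cv2.INTER_CUBIC))
im=eyes.read_camera("side")[:,:,::-1]
cv2.imwrite("pics/s21.png",cv2.resize(im[90:180,190:280],None,fx=6,fy=6,interpolation=cv2.INTER_CUBIC))
E
```

```text
t 30.05 p [0.5134 0.1057 0.1367] rot [ 3.137  0.085 -0.08 ] F [-3.8  0.2  5.7] open 0.0194
[[[-0.0015, 0.0001, -0.0172], -0.0], [[-0.0015, 0.0001, -0.0172], -0.0], [[-0.0015, 0.0001, -0.0172], -0.0], [[-0.0015, 0.0001, -0.0172], -0.0], [[-0.0015, 0.0001, -0.0172], -0.0], [[-0.0015, 0.0001, -0.0172], -0.0]]
```

View pics/s21.png

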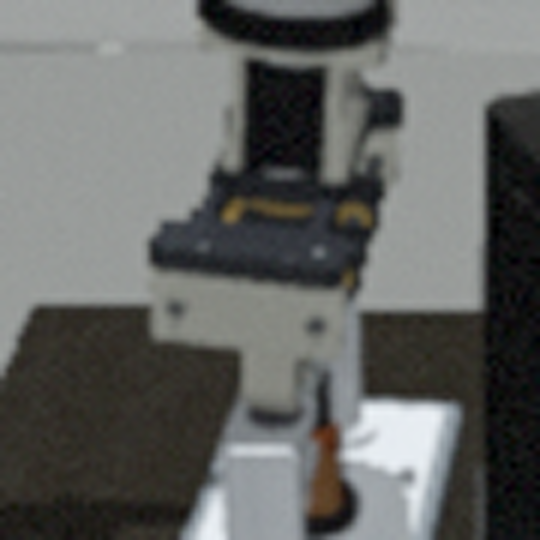

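View pics/w21.png

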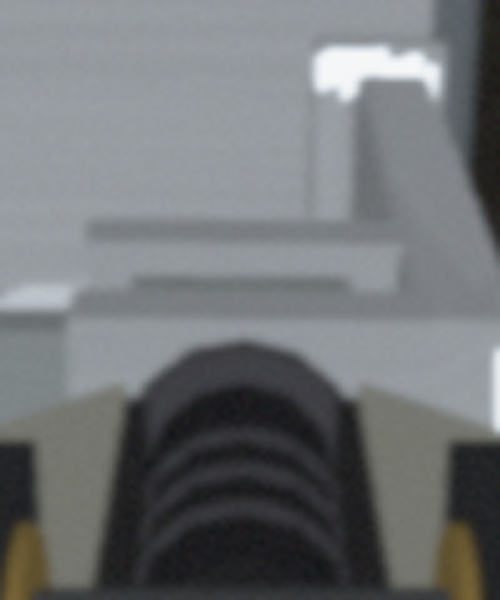

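Flange is down on the fork in both pictures. I now release and retreat upward.

carry_out(targets=[[[0, 0, 0], 0], [[0, 0, 0], 0], [[0, 0, 0], 0], [[-0.0005, 0, -0.006], 0], [[-0.001, 0, -0.012], 0], [[-0.0015, 0, -0.017], 0], [[-0.002, 0, -0.022], 0], [[-0.002, 0, -0.022], 0], [[-0.002, 0, -0.022], 0], [[0, 0, 0], 0]], fingers=0.565)

```text
time: 31.4
tool_pos: [0.5149, 0.1061, 0.2458]
tool_rot: [3.137, 0.078, -0.08]
contact_force: [0.3, -1.1, -1.3]
opening: 0.0396
```

carry_out(targets=[[[-0.03, 0, -0.02], 0], [[-0.03, 0, -0.01], 0], [[-0.03, 0, 0], 0], [[-0.015, 0, 0], 0], [[0, 0, 0], 0], [[0, 0, 0], 0]])

```text
time: 32.15
tool_pos: [0.4099, 0.1143, 0.2819]
tool_rot: [3.137, 0.081, -0.081]
contact_force: [-0.4, 0.4, -0.2]
opening: 0.0399
```

```bash
python3 - <<'E'
from h import *
s=monitor.observe(); print(s["time"],s["tool_pos"],s["tool_rot"],s["contact_force"],s["qpos"].round(2))
im=eyes.read_camera("wrist")[:,:,::-1]
cv2.imwrite("pics/w22.png",im)
C=cam("wrist"); print(proj(C,(.5105,.105,.166)))
im=eyes.read_camera("side")[:,:,::-1]
cv2.imwrite("pics/s22.png",cv2.resize(im[80:280,140:310],None,fx=3,fy=3,interpolation=cv2.INTER_CUBIC))
im=eyes.read_camera("top")[:,:,::-1]
cv2.imwrite("pics/t22.png",cv2.resize(im[150:275,135:360],None,fx=3.5,fy=3.5,interpolation=cv2.INTER_CUBIC))
E
```

```text
32.15 [0.40994801 0.11431212 0.28189962] [ 3.13669231  0.08146966 -0.08079663] [-0.41857708  0.44751161 -0.22120275] [0.08 0.16 1.61 0.01 1.45 1.73]
[259.71095319  50.32997781]
```

View pics/w22.png

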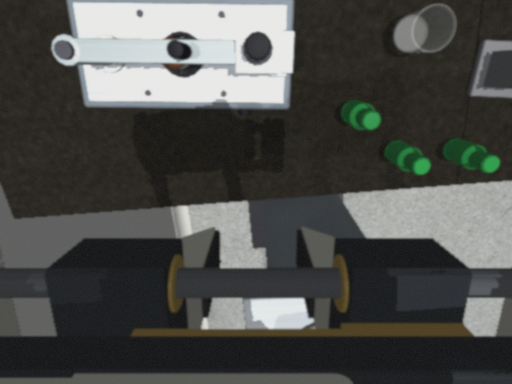

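View pics/s22.png

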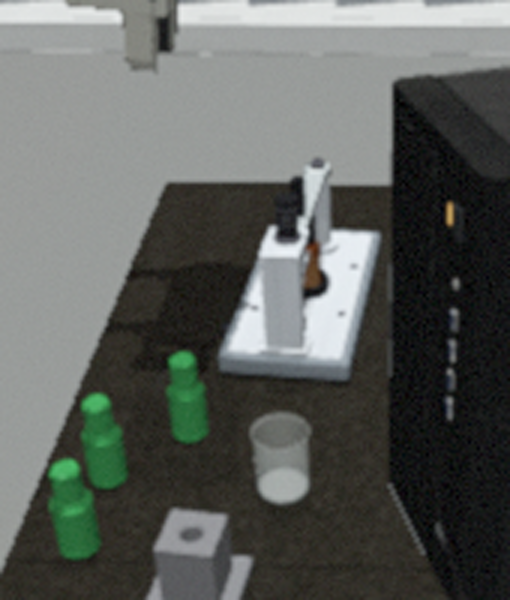

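View pics/t22.png

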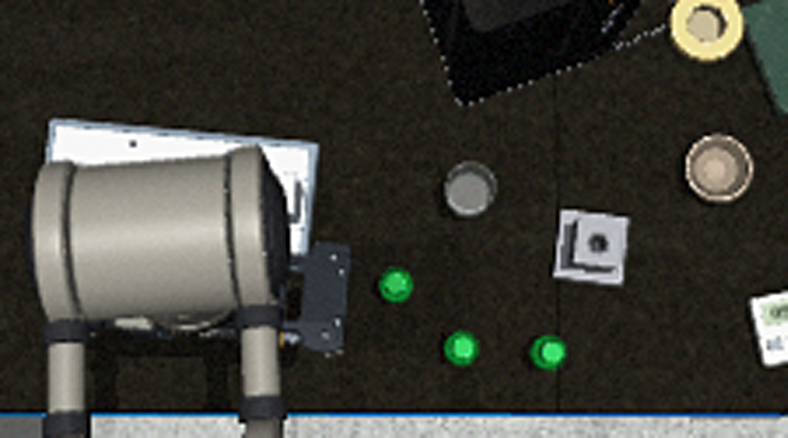

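```bash
python3 - <<'E'
from h import *
im=eyes.read_camera("side")[:,:,::-1]
cv2.imwrite("pics/s23.png",cv2.resize(im[125:205,205:275],None,fx=7,fy=7,interpolation=cv2.INTER_CUBIC))
S=cam("side")
for p in [(.511,.105,.126),(.511,.105,.13),(.511,.105,.166)]: print(((proj(S,p)-[205,125]+.5)*7-.5).round(0))
E
```

```text
[219. 239.]
[218. 230.]
[214. 143.]
```

View pics/s23.png

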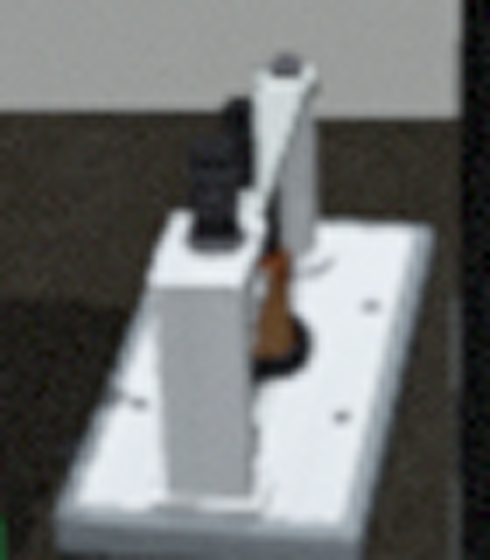

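```bash
python3 -c "
from cell import order; print(order.hand_in())"
```

```text
the job is handed in; nothing more can be done
None
```

The shaker is loaded and I handed the job in at about 32 s of the allowed 72 s. I stood the brown bottle in the cup, swung the bar by its knob against its stop, and pushed the pin down through the fork until it seated. Then I released everything and drew the arm back.

**Last checks:**
- **Bottle:** it stands upright in the cup under the bar in the side view.
- **Bar:** it lies along the fork line. I felt about 9 N against its stop, well above the 1 N it takes to move.
- **Pin:** its flange rests on the fork top. The fingertip height at seating was 0.1367 m against 0.1368 m expected, with about 6 N upward force. The pin's top is within a pixel of where it should appear in the side camera.
- **Bystanders:** the beaker, mortar and green bottles are where they were, and the gripper is open and clear.

**What went wrong or disagreed:**
- My first grip on the bottle was about 10 mm off centre, at the pad edge, so I released and re-gripped before lifting.
- The wrist camera read positions about 2–4 mm further along the tool's x than the top and side cameras. I made the final alignments by comparing parts within the same picture.
- The tool picked up a tilt of about 5° over the moves. I gripped the pin so that this tilt did not lean it, and it went in without binding.

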